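# Refit the sprung spindle of the kitchen-roll holder

## Task

Put the sprung spindle back into the kitchen-roll holder: press its red sprung end into the lead-in groove of the tall cheek, bring it down level between the two cheeks while it is compressed, and let it spring out so that its red and black pins both sit fully home in their recesses, then let go. Press gently, never hard against the holder once the spring is used up or the pins stand on the recess floors, and leave the other things on the counter alone.

Things in the scene. Friction and masses are not known exactly. Their poses are not given: they have to be found in the camera images.
- rod: loose spindle: white barrel 26 mm thick, 190 mm long, blue grip block in the middle (60 mm long, 30 x 30 mm), white 40 x 40 mm collars at both ends on which it lies; 180 to 300 g. Origin: middle of the grip block, on the axis (20 mm above the counter); x along the axis from the red sprung end (-x) to the black fixed end (+x), z up. Both pins 12 mm thick, slippery plastic.
- tip_sprung (a point): centre of the red sprung plunger's end face. Free, it stands 38 mm out of the collar, 133 mm from the spindle's origin; it slides in 22 mm at most, then is solid. The spring starts to give at 3 N and takes 0.45 N more per mm (12 N at 20 mm), plus 0.6 N per 10 mm/s of speed (damped). Spindle tip to tip: 242 mm free, 220 mm fully pressed in, 237 mm seated.
- tip_fixed (a point): centre of the end face of the black fixed pin (14 mm long), 109 mm from the spindle's origin along +x
- base: holder's fixed wooden board, 320 x 100 x 12 mm; origin under its centre, x from tall cheek (-x) to low cheek (+x). Its metal yoke (2 cheeks) is clamped differently each time, NOT IN THE READINGS: up to 7 mm either way along x, 5 mm up or down from the nominal numbers; y and yaw are true. Find the stops by touch. Nominal seat: spindle origin x 0, y 0, z 85 mm. Bears 25 N.
- tall_cheek (a point): nominal point (fixed to the board) on the tall cheek's inner face at seat height, board frame x -118, z 85 mm. Cheek 50 mm wide, top z 165. Groove open at the top, 4 mm deep, 40 mm wide at the top, 16 at z 95. At its foot the recess: 16 mm wide, z 78.5 (floor under groove and recess; the pin rests on it) to 95 (roof), 6 mm deeper than the groove (back at x -128).
- low_cheek (a point): nominal point on the low cheek's inner face, board frame x +100, z 85 mm. Top z 105. Groove 3 mm deep, 30 mm wide at the top, 16 at z 95; recess as in the tall cheek, 6 mm deeper (back at x +109). The fixed pin gets down past it only with the plunger pressed in 17 to 22 mm on the tall cheek's groove back; press above it, high enough that the collar (8 mm long) clears its top.
- chopper: mini chopper with a lever on its green lid, 124 mm in diameter, 170 mm high; origin under its centre. To be left alone
- sieve: aluminium sieve, 170 mm in diameter, 55 mm high, handle along -y; origin under its centre. To be left alone
- pounder: dark wooden pounder standing upright, 58 mm in diameter, 175 mm high; origin under its centre. To be left alone
- bowl: white porcelain bowl, 140 mm in diameter, 60 mm high; origin under its centre. To be left alone
- tongs: steel tong pair lying flat between the spindle's and the holder's places, 230 x 55 mm, 14 mm high; origin under its middle, x along it. To be left alone
- jar: amber jar with red cap, 70 mm in diameter, 100 mm high. To be left alone
- saucer: blue saucer, 110 mm in diameter, 18 mm high. To be left alone
There are look-alikes about, which are no part of the job. Several things have the shape of the rod; the one meant has the colours described above.

How it is judged:
By the outcome, as a careful person would: the job done as asked, in the order asked, and still so for the second after the job is handed in, with the robot touching nothing.
It also fails if it takes over 67 s, if anything falls off the work surface, if the arm or the gripper's body presses on something with over 40 N, if the wrist force passes 120 N, or if a joint passes its speed limit or range.

## Robot

A 6-joint arm with a two-finger parallel gripper is mounted at the origin on the work surface. World frame = base frame: x ahead of the robot, y to its left, z up, the work surface at z = 0. Lengths are in m, angles in rad, forces in N, time in s.
With the tool pointing down it reaches from about 0.425 to 0.95 m from the base axis. Payload 3.5 kg.
Tool frame: the origin (TCP) lies on the centre line of the jaws, within the pads' length; the fingertips stand 25 mm ahead of it and the grasp point (between the pads) lies 6 mm ahead of it (ctrl.finger_overhang is the distance from the TCP to the fingertips, in m); z points along the fingers, y is the line along which they close (so a half turn about z gives the same grasp; the last joint's range is limited). The gripper opens to 85 mm and grips with 20 to 120 N. Pads are 22 mm wide; open, the fingers measure 114 mm over their backs; the gripper's body (76 mm by 85 mm) begins 54 mm behind the grasp point. The pads swing forward as they close: fully open they stand 13 mm farther back than shut.
Start: joints at [-1.353, 0.286, 1.577, -0, 1.279, -0.15], TCP at [0.243, -0.63, 0.234] pointing down, gripper open.
Joint ranges: [-2.77, 2.77], [-0.9, 2.22], [0.21, 2.48], [-1.53, 4.67], [0.24, 2.81], [-2.84, 2.84]. Speed limits (rad/s): [2.79, 2.79, 3.14, 3.14, 3.14, 3.14].

## Interface

Orientations are given as a unit quaternion [x, y, z, w].
In Python, from plant import get_state, imaging, job, ctrl gives the robot as it stands.
- The arm moves only by the tool jog_arm, never from a script. Its argument "increments" is a list of rows, each an object of numbers: "dx", "dy", "dz": the shift along the world's x, y, z each as a share of 12 cm, from -1 to 1; "ax", "ay", "az": the turn, a rotation vector about the world's x, y, z each as a share of pi/2 rad, from -1 to 1; "gripper": the gripper command: -1 is shut, 1 is fully open, values between are in proportion. A call has 1 to 10 rows; each row is the pose to reach, as a shift and turn from the pose commanded when the call began; what a row does not reach only later rows make up. A row lasts 1/10 s, in which the tool goes at most 50 mm and 8.59 degrees, less where a joint would pass 70% of its speed; a pose out of reach is approached as far as the arm can. A call with a number of a shift or a turn outside -1 to 1 is refused whole. A call with a gripper value outside its range is refused whole. The fingers move at their own pace and stop on an object; "force" is the grip in N (left out, the last holds). Time passes only in rows, so rows that repeat a pose let the fingers close. It gives the time, the measured TCP pose, the force, the opening and the grip force at its end, in the units of the state.
- get_state(): the state, without advancing time (a new reading comes with each control period).
- imaging.read_camera(name): name is "scene" or "top"; returns a dict with "frame" (400x640x3 uint8, blue, green, red), "depth" (400x640 float32, m along the optical axis (not along the pixel's ray), 0 where there is no reading), "camera_matrix" (3x3 intrinsics, pixels), "dist" ([k1, k2, p1, p2, k3] as OpenCV has them; the pictures are not rectified), "extrinsics" (4x4, takes a point from camera to world coordinates). Camera axes: x right, y up, looking along -z (the intrinsics and any distortion apply to the point x, -y, -z); pixel columns grow to the right and rows downward; lengths in m; the calibration is good to about 2 mm. A picture is of the moment at which its call begins.
- job.sign_off(): hands the job in; it is judged then, once.
The state is a dict: "time": time; "qpos": joint angles; "dq": joint speeds; "joint_efforts": joint torques, N m; "eef_pos": TCP position; "tcp_rot": TCP orientation; "contact_force": force on the tool from outside, world axes, zero at the start; "wrist_torque": the same for the moment, N m; "opening": opening from 0.0 (shut) to 1.0 (fully open); "finger_force": force on a finger pad.
Only numpy, scipy, OpenCV 4.12 (cv2) and the standard library are available. Lean on these libraries where they do the work, as an engineer would, in place of code of your own. Each camera call takes 0.05 s, during which the arm holds its last target. There are 200 camera calls.

## Working session

There is one attempt and no reset: what is moved stays moved. The work goes in short steps, Python scripts to look and compute and a tool call to move; the robot and the scene stay as the last step left them, time stands still between calls to the robot, and variables do not carry over. Pictures are saved under pics/ and viewed, at most 10 in all, crops included, and the job is handed in when it is done.

Besides the shell and the picture viewer there is one more tool, called after "Request:" by a JSON object that holds its "op" and its "data". jog_arm: Moves the arm, as the interface text tells. Shift numbers are shares of 12 cm and turn numbers shares of pi/2 rad, none past 1 either way. Its arguments: {"type":"object","properties":{"increments":{"type":"array"},"force":{"type":"number"}},"required":["increments"]}

```bash
mkdir -p pics; ls; python3 - <<'E'
from plant import get_state, imaging, job, ctrl
import cv2,numpy as np
for n in("scene","top"):
    r=imaging.read_camera(n); cv2.imwrite(f"pics/{n}0.png",r["frame"]); np.savez(f"{n}0.npz",**{k:np.array(v) for k,v in r.items()})
    print(n,r["camera_matrix"],r["dist"],r["extrinsics"])
s=get_state();print(s)
E
```

```text
pics
scene [[462.25194312   0.         314.91134998]
 [  0.         462.25194312 200.1559035 ]
 [  0.           0.           1.        ]] [-0.01629007  0.          0.          0.          0.        ] [[-0.44970526 -0.74456466  0.49334435  1.18063335]
 [ 0.89305891 -0.383813    0.23480496  0.32150317]
 [ 0.0145245   0.54617859  0.83754283  1.20209716]
 [ 0.          0.          0.          1.        ]]
top [[482.07189156   0.         317.44092762]
 [  0.         482.07189156 207.30051144]
 [  0.           0.           1.        ]] [-0.04794872  0.          0.          0.          0.        ] [[-0.02317863  0.99428867 -0.10417676  0.380146  ]
 [-0.99964927 -0.02438575 -0.01032831  0.00176112]
 [-0.01280975  0.10390083  0.99450517  1.68374222]
 [ 0.          0.          0.          1.        ]]
{'time': 0.1, 'qpos': array([-1.35299077e+00,  2.87162601e-01,  1.57802699e+00,  3.39745862e-06,
        1.27862524e+00, -1.49990841e-01]), 'dq': array([-0.00140735, -0.00364432, -0.00245583, -0.0001858 ,  0.00178303,
        0.0003094 ]), 'joint_efforts': array([ 6.83264698e-04, -4.07295942e+01, -2.93699920e+01, -1.40928810e-04,
        3.43593747e-03,  2.55695667e-06]), 'eef_pos': array([ 0.24260784, -0.62925972,  0.23303043]), 'tcp_rot': array([ 9.83137810e-01,  1.82862824e-01, -3.60415632e-05, -1.11050402e-03]), 'contact_force': array([ 0.17491917,  0.62314359, -0.54416427]), 'wrist_torque': array([0.02711431, 0.04138602, 0.05362849]), 'finger_force': 0.0, 'opening': 0.9971003604663939}
```

View pics/scene0.png

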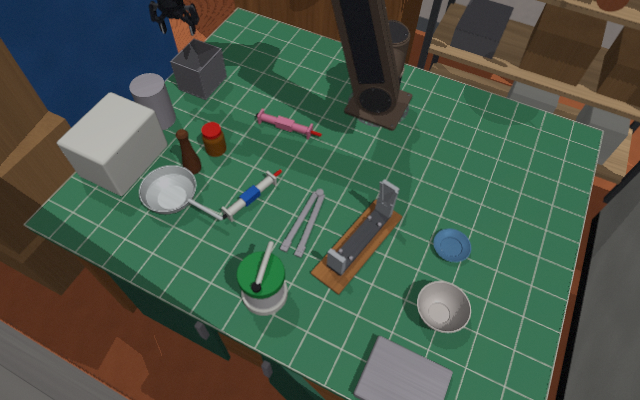

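View pics/top0.png

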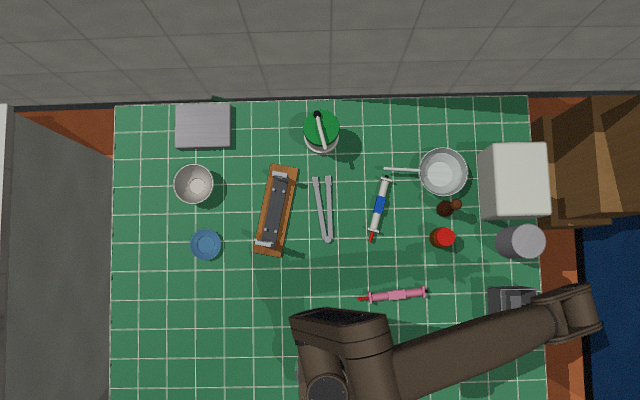

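The scene view shows the spindle (blue grip, about (250,195), red end at (278,174)), with the holder's tall cheek at (388,195) and low cheek at (338,260). In the top view the spindle is at (380,205), red end toward the robot at (371,240), and the holder is at (277,210) with its tall cheek near (267,243).

```bash
cat > h.py <<'E'
import cv2,numpy as np
def world(r,uv,z=None):
    """pixel -> world; on plane z if given else from depth"""
    K,d,E=r["camera_matrix"],r["dist"],r["extrinsics"]
    p=cv2.undistortPoints(np.float64(uv).reshape(-1,1,2),K,d).reshape(-1,2)
    ray=np.c_[p[:,0],-p[:,1],-np.ones(len(p))]
    if z is None:
        uvi=np.int32(np.round(uv)).reshape(-1,2); s=r["depth"][uvi[:,1],uvi[:,0]][:,None]
        return (ray*s)@E[:3,:3].T+E[:3,3]
    w=ray@E[:3,:3].T; return E[:3,3]+w*((z-E[2,3])/w[:,2])[:,None]
def cloud(r,x0,y0,x1,y1):
    v,u=np.mgrid[y0:y1,x0:x1]; uv=np.c_[u.ravel(),v.ravel()]
    ok=r["depth"][uv[:,1],uv[:,0]]>0; uv=uv[ok]
    return world(r,uv),r["frame"][uv[:,1],uv[:,0]].astype(int),uv
E
python3 - <<'E'
import numpy as np,cv2
from h import *
R={n:dict(np.load(n+"0.npz")) for n in("top","scene")}
f=R["top"]["frame"][155:265,245:400]; cv2.imwrite("pics/c1.png",cv2.resize(f,None,fx=5,fy=5,interpolation=cv2.INTER_CUBIC))
f=R["scene"]["frame"][165:300,215:410]; cv2.imwrite("pics/c2.png",cv2.resize(f,None,fx=4,fy=4,interpolation=cv2.INTER_CUBIC))
def ax(P):
    c=P[:,:2].mean(0);u=np.linalg.svd(P[:,:2]-c,full_matrices=False)[2][0];return c,np.degrees(np.arctan2(u[1],u[0])),np.ptp((P[:,:2]-c)@u),np.median(P[:,2])
for n,b1,b2 in(("top",(360,165,395,250),(250,155,305,265)),("scene",(215,165,290,220),(300,175,410,295))):
    P,C,uv=cloud(R[n],*b1)
    B,G,Rr=C.T
    for nm,m in(("blue",(B>100)&(B>Rr*2)&(B>G*1.5)),("white",(Rr>150)&(B>150)&(G>150)),("red",(Rr>120)&(G<80)&(B<80))):
        print(n,nm,m.sum(),ax(P[m]) if m.sum()>3 else "")
    P,C,uv=cloud(R[n],*b2);B,G,Rr=C.T
    m=(Rr>G*1.2)&(Rr>B*1.5)&(P[:,2]<.03)
    r=cv2.minAreaRect(np.float32(P[m][:,:2]*1000));print(n,"board",m.sum(),r,np.median(P[m][:,2]))
    m=P[:,2]>.06
    for lo,hi in((.06,.12),(.13,.2)):
        q=(P[:,2]>lo)&(P[:,2]<hi);print("  high",q.sum(),P[q].mean(0),P[q].max(0))
E
```

```text
top blue 143 (array([ 0.55856424, -0.19437652]), np.float64(164.58674175613226), np.float64(0.05915506283405589), np.float64(0.034338726000165076))
top white 337 (array([ 0.56686703, -0.1920104 ]), np.float64(169.02692250013885), np.float64(0.3037096203948767), np.float64(0.02979676652148555))
top red 32 (array([ 0.44911929, -0.1619497 ]), np.float64(163.10811361002442), np.float64(0.035392266316813754), np.float64(0.023823376156241527))
top board 1399 ((551.748291015625, 166.55905151367188), (100.280029296875, 318.93756103515625), 77.71603393554688) 0.01175607347862484
  high 128 [0.62364799 0.14760725 0.09560821] [0.67057871 0.20961508 0.11833019]
  high 80 [0.43022499 0.19226275 0.16420465] [0.44361675 0.2199459  0.17563743]
scene blue 214 (array([ 0.56330462, -0.19076099]), np.float64(-15.315095835784218), np.float64(0.06091791381619491), np.float64(0.03470815842165509))
scene white 268 (array([ 0.57497445, -0.19609255]), np.float64(-16.400235432951263), np.float64(0.24253638637838335), np.float64(0.03241068810656755))
scene red 26 (array([ 0.44865857, -0.16023899]), np.float64(-17.28803607456728), np.float64(0.025548068503980156), np.float64(0.02605609185739932))
scene board 1790 ((553.8507080078125, 165.94708251953125), (100.90591430664062, 325.1476135253906), 78.0761489868164) 0.012336672737784715
  high 452 [0.55855375 0.16687336 0.09156627] [0.67747546 0.21757247 0.11997184]
  high 231 [0.43845422 0.1909093  0.15486199] [0.45014781 0.21848076 0.17294824]
```

View pics/c1.png

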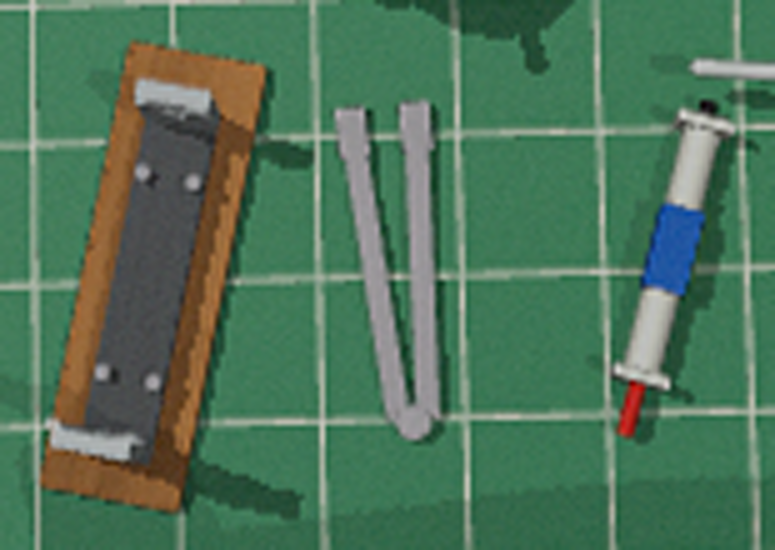

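View pics/c2.png

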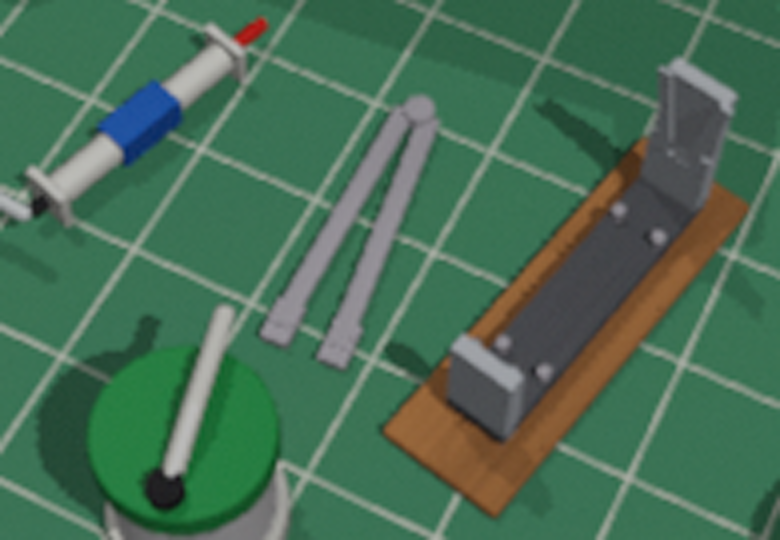

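The crops show the holder with its tall cheek toward the robot at c1 (95,440) and its low cheek at (175,98). The rod's red tip is at c1 (626,436), its black tip at (708,103), and both ends are free of the sieve handle. I'll refine the poses from these pixels.

```bash
python3 - <<'E'
import numpy as np
from h import *
T=dict(np.load("top0.npz"));S=dict(np.load("scene0.npz"))
t=lambda p:(np.array(p)+.5)/5-.5+[245,155]
s=lambda p:(np.array(p)+.5)/4-.5+[215,165]
def show(n,A,B):
    d=B-A;print(n,A.round(4),B.round(4),"len",np.hypot(*d[:2]).round(4),"yaw",np.degrees(np.arctan2(d[1],d[0])).round(2),"mid",((A+B)/2).round(4))
P=world(T,[t((626,436)),t((708,103))],.02);show("rod tips top",*P)
P=world(T,[t((642,376)),t((706,119))],.04);show("collars top",*P)
b=[(132,42),(267,66),(181,512),(41,487)]
P=world(T,[t(p) for p in b],.012);show("board top",(P[2]+P[3])/2,(P[0]+P[1])/2);show("side",P[3],P[0]);show("side",P[2],P[1])
b=[(384,430),(496,517),(749,205),(645,137)]
P=world(S,[s(p) for p in b],.012);show("board scene",(P[2]+P[3])/2,(P[0]+P[1])/2);show("side",P[3],P[0]);show("side",P[2],P[1])
P=world(S,[s((264,22)),s((40,205))],.02);show("rod tips scene",*P)
E
```

```text
rod tips top [ 0.4306 -0.1584  0.02  ] [ 0.6612 -0.2237  0.02  ] len 0.2397 yaw -15.8 mid [ 0.5459 -0.191   0.02  ]
collars top [ 0.4706 -0.1688  0.04  ] [ 0.6467 -0.2191  0.04  ] len 0.1832 yaw -15.96 mid [ 0.5586 -0.1939  0.04  ]
board top [0.3954 0.1982 0.012 ] [0.7066 0.1318 0.012 ] len 0.3181 yaw -12.04 mid [0.551 0.165 0.012]
side [0.4051 0.2466 0.012 ] [0.7164 0.1793 0.012 ] len 0.3185 yaw -12.2 mid [0.5608 0.2129 0.012 ]
side [0.3857 0.1497 0.012 ] [0.6967 0.0843 0.012 ] len 0.3178 yaw -11.88 mid [0.5412 0.117  0.012 ]
board scene [0.3995 0.1999 0.012 ] [0.7105 0.1335 0.012 ] len 0.318 yaw -12.04 mid [0.555  0.1667 0.012 ]
side [0.3891 0.1531 0.012 ] [0.6993 0.0851 0.012 ] len 0.3175 yaw -12.36 mid [0.5442 0.1191 0.012 ]
side [0.4099 0.2467 0.012 ] [0.7218 0.182  0.012 ] len 0.3185 yaw -11.72 mid [0.5658 0.2143 0.012 ]
rod tips scene [ 0.4324 -0.1583  0.02  ] [ 0.6575 -0.2239  0.02  ] len 0.2345 yaw -16.23 mid [ 0.545  -0.1911  0.02  ]
```

Request:
{"op": "jog_arm", "data": {"increments": [{"dx": 0.7,"dy": 1,"dz": 0,"az": -0.41,"gripper": 1},{"dx": 0.7,"dy": 1,"dz": 0,"az": -0.41,"gripper": 1},{"dx": 0.7,"dy": 1,"dz": 0,"az": -0.41,"gripper": 1},{"dx": 0.7,"dy": 1,"dz": 0,"az": -0.41,"gripper": 1}]}}

```text
$.increments[0]: bad value
```

Request:
{"op": "jog_arm", "data": {"increments": [{"dx": 0.7,"dy": 1,"dz": 0,"gripper": 1},{"dx": 0.7,"dy": 1,"gripper": 1},{"dx": 0.7,"dy": 1,"gripper": 1},{"dx": 0.7,"dy": 1,"gripper": 1}]}}

```text
$.increments[0]: bad value
```

Request:
{"op": "jog_arm", "data": {"increments": [{"dx": 0.7,"dy": 1,"gripper": 1},{"dx": 0.7,"dy": 1,"gripper": 1},{"dx": 0.7,"dy": 1,"gripper": 1},{"dx": 0.7,"dy": 1,"gripper": 1}]}}

```text
$.increments[0]: bad value
```

Request:
{"op": "jog_arm", "data": {"increments": [{"dx": 0.7,"dy": 0.99,"dz": 0.0,"ax": 0.0,"ay": 0.0,"az": -0.41,"gripper": 1.0},{"dx": 0.7,"dy": 0.99,"dz": 0.0,"ax": 0.0,"ay": 0.0,"az": -0.41,"gripper": 1.0},{"dx": 0.7,"dy": 0.99,"dz": 0.0,"ax": 0.0,"ay": 0.0,"az": -0.41,"gripper": 1.0},{"dx": 0.7,"dy": 0.99,"dz": 0.0,"ax": 0.0,"ay": 0.0,"az": -0.41,"gripper": 1.0},{"dx": 0.7,"dy": 0.99,"dz": 0.0,"ax": 0.0,"ay": 0.0,"az": -0.41,"gripper": 1.0}]}}

```text
time: 0.6
eef_pos: [0.3277, -0.5093, 0.2339]
tcp_rot: [0.99, -0.138, -0.0, -0.0]
contact_force: [0.0, -0.5, -0.6]
opening: 0.998
finger_force: 0.0
```

Request:
{"op": "jog_arm", "data": {"increments": [{"dx": 0.7,"dy": 1.0,"dz": 0.0,"ax": 0.0,"ay": 0.0,"az": 0.0,"gripper": 1.0},{"dx": 0.7,"dy": 1.0,"dz": 0.0,"ax": 0.0,"ay": 0.0,"az": 0.0,"gripper": 1.0},{"dx": 0.7,"dy": 1.0,"dz": 0.0,"ax": 0.0,"ay": 0.0,"az": 0.0,"gripper": 1.0}]}}

```text
time: 0.9
eef_pos: [0.4112, -0.3893, 0.2337]
tcp_rot: [0.99, -0.138, -0.0, -0.0]
contact_force: [-0.2, -0.3, 0.2]
opening: 1.001
finger_force: 0.0
```

Request:
{"op": "jog_arm", "data": {"increments": [{"dx": 0.7,"dy": 1.0,"dz": 0.0,"ax": 0.0,"ay": 0.0,"az": 0.0,"gripper": 1.0},{"dx": 0.7,"dy": 1.0,"dz": 0.0,"ax": 0.0,"ay": 0.0,"az": 0.0,"gripper": 1.0},{"dx": 0.7,"dy": 1.0,"dz": 0.0,"ax": 0.0,"ay": 0.0,"az": 0.0,"gripper": 1.0}]}}

```text
time: 1.2
eef_pos: [0.4954, -0.2689, 0.2339]
tcp_rot: [0.99, -0.138, -0.0, -0.0]
contact_force: [-0.2, 0.3, 0.5]
opening: 0.999
finger_force: 0.0
```

Request:
{"op": "jog_arm", "data": {"increments": [{"dx": 0.52,"dy": 0.62,"dz": 0.0,"ax": 0.0,"ay": 0.0,"az": 0.0,"gripper": 1.0},{"dx": 0.52,"dy": 0.62,"dz": 0.0,"ax": 0.0,"ay": 0.0,"az": 0.0,"gripper": 1.0},{"dx": 0.52,"dy": 0.62,"dz": -0.4,"ax": 0.0,"ay": 0.0,"az": 0.0,"gripper": 1.0},{"dx": 0.52,"dy": 0.62,"dz": -0.8,"ax": 0.0,"ay": 0.0,"az": 0.0,"gripper": 1.0},{"dx": 0.52,"dy": 0.62,"dz": -1.0,"ax": 0.0,"ay": 0.0,"az": 0.0,"gripper": 1.0}]}}

```text
time: 1.7
eef_pos: [0.5546, -0.1943, 0.1091]
tcp_rot: [0.991, -0.137, -0.004, -0.001]
contact_force: [-0.6, 0.6, 0.6]
opening: 1.0
finger_force: 0.0
```

Request:
{"op": "jog_arm", "data": {"increments": [{"dx": 0.0,"dy": 0.0,"dz": -0.3,"ax": 0.0,"ay": 0.0,"az": 0.0,"gripper": 1.0},{"dx": 0.0,"dy": 0.0,"dz": -0.5,"ax": 0.0,"ay": 0.0,"az": 0.0,"gripper": 1.0},{"dx": 0.0,"dy": 0.0,"dz": -0.6,"ax": 0.0,"ay": 0.0,"az": 0.0,"gripper": 1.0},{"dx": 0.0,"dy": 0.0,"dz": -0.68,"ax": 0.0,"ay": 0.0,"az": 0.0,"gripper": 1.0},{"dx": 0.0,"dy": 0.0,"dz": -0.68,"ax": 0.0,"ay": 0.0,"az": 0.0,"gripper": 1.0}]}}

```text
time: 2.2
eef_pos: [0.5567, -0.1964, 0.032]
tcp_rot: [0.99, -0.138, -0.001, -0.0]
contact_force: [-0.5, -0.5, 0.8]
opening: 1.001
finger_force: 0.0
```

Request:
{"op": "jog_arm", "data": {"increments": [{"dx": 0.0,"dy": 0.0,"dz": 0.0,"ax": 0.0,"ay": 0.0,"az": 0.0,"gripper": 0.0},{"dx": 0.0,"dy": 0.0,"dz": 0.0,"ax": 0.0,"ay": 0.0,"az": 0.0,"gripper": -0.3},{"dx": 0.0,"dy": 0.0,"dz": 0.0,"ax": 0.0,"ay": 0.0,"az": 0.0,"gripper": -1.0},{"dx": 0.0,"dy": 0.0,"dz": 0.0,"ax": 0.0,"ay": 0.0,"az": 0.0,"gripper": -1.0},{"dx": 0.0,"dy": 0.0,"dz": 0.0,"ax": 0.0,"ay": 0.0,"az": 0.0,"gripper": -1.0},{"dx": 0.0,"dy": 0.0,"dz": 0.0,"ax": 0.0,"ay": 0.0,"az": 0.0,"gripper": -1.0},{"dx": 0.0,"dy": 0.0,"dz": 0.0,"ax": 0.0,"ay": 0.0,"az": 0.0,"gripper": -1.0},{"dx": 0.0,"dy": 0.0,"dz": 0.0,"ax": 0.0,"ay": 0.0,"az": 0.0,"gripper": -1.0}], "force": 70}}

```text
time: 3.0
eef_pos: [0.5579, -0.1969, 0.0342]
tcp_rot: [0.99, -0.138, 0.001, 0.0]
contact_force: [-1.8, 1.5, 5.9]
opening: 0.317
finger_force: 68.7
```

Request:
{"op": "jog_arm", "data": {"increments": [{"dx": 0.0,"dy": 0.0,"dz": 0.15,"ax": 0.0,"ay": 0.0,"az": 0.0,"gripper": -1.0},{"dx": 0.0,"dy": 0.0,"dz": 0.4,"ax": 0.0,"ay": 0.0,"az": 0.0,"gripper": -1.0},{"dx": 0.0,"dy": 0.0,"dz": 0.7,"ax": 0.0,"ay": 0.0,"az": 0.0,"gripper": -1.0},{"dx": 0.0,"dy": 0.0,"dz": 1.0,"ax": 0.0,"ay": 0.0,"az": 0.0,"gripper": -1.0}]}}

```text
time: 3.4
eef_pos: [0.5561, -0.1961, 0.1524]
tcp_rot: [0.99, -0.138, -0.001, -0.0]
contact_force: [0.5, -0.6, -1.7]
opening: 0.316
finger_force: 69.3
```

Request:
{"op": "jog_arm", "data": {"increments": [{"dx": 0.0,"dy": 0.0,"dz": 0.3,"ax": 0.0,"ay": 0.0,"az": 0.0,"gripper": -1.0},{"dx": 0.0,"dy": 0.0,"dz": 0.6,"ax": 0.0,"ay": 0.0,"az": 0.0,"gripper": -1.0},{"dx": 0.0,"dy": 0.0,"dz": 0.85,"ax": 0.0,"ay": 0.0,"az": 0.0,"gripper": -1.0},{"dx": 0.0,"dy": 0.0,"dz": 0.85,"ax": 0.0,"ay": 0.0,"az": 0.0,"gripper": -1.0},{"dx": 0.0,"dy": 0.0,"dz": 0.85,"ax": 0.0,"ay": 0.0,"az": 0.0,"gripper": -1.0}]}}

```text
time: 3.9
eef_pos: [0.5568, -0.1965, 0.2539]
tcp_rot: [0.99, -0.138, -0.0, -0.0]
contact_force: [-0.7, 1.3, -2.8]
opening: 0.311
finger_force: 69.3
```

```bash
python3 - <<'E'
from plant import imaging,get_state
import cv2,numpy as np
s=get_state();print(s["eef_pos"],s["tcp_rot"],s["contact_force"],s["wrist_torque"],s["opening"])
r=imaging.read_camera("scene");np.savez("scene1.npz",**{k:np.array(v) for k,v in r.items()})
K,d,E=r["camera_matrix"],r["dist"],r["extrinsics"]
def proj(p):
    c=np.linalg.inv(E)@np.r_[p,1];return cv2.projectPoints(np.array([[c[0],-c[1],-c[2]]]),np.zeros(3),np.zeros(3),K,d)[0].ravel()
p=s["eef_pos"];print(proj(p-[0,0,.01]))
u,v=proj(p).astype(int);print(u,v)
cv2.imwrite("pics/c3.png",cv2.resize(r["frame"][max(0,v-65):v+65,max(0,u-90):u+90],None,fx=4,fy=4,interpolation=cv2.INTER_CUBIC))
E
```

```text
[ 0.55679272 -0.19649051  0.25389551] [ 9.90475338e-01 -1.37690002e-01 -2.52453043e-04 -6.73132184e-05] [-0.67729845  1.33195073 -2.84721156] [-0.03511935  0.0048544  -0.00722851] 0.3113216296915093
[241.42346032 147.67457992]
240 145
```

View pics/c3.png

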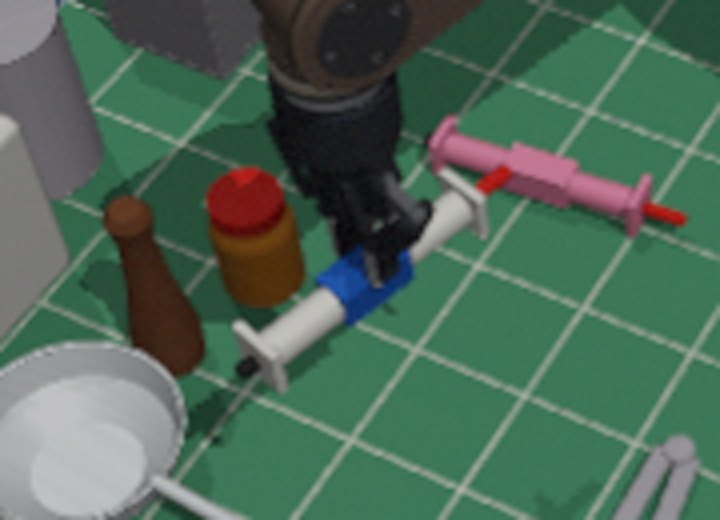

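Held: rod from red tip c3 (511,175) to black tip (243,370). I'll check the rod's offset along its axis and its level in the grip.

```bash
python3 - <<'E'
import numpy as np
from h import *
S=dict(np.load("scene1.npz"))
s=lambda p:(np.array(p)+.5)/4-.5+[150,80]
P=world(S,[s((511,175)),s((243,370))],.240);d=P[1]-P[0];print(P,np.hypot(*d[:2]),np.degrees(np.arctan2(d[1],d[0])))
a=np.radians(-15.9);x=np.array([np.cos(a),np.sin(a)]);y=np.array([-x[1],x[0]]);t=np.array([.5568,-.1965])
for p in P: print("tip rel TCP along,across",(p[:2]-t)@x,(p[:2]-t)@y)
Q,C,uv=cloud(S,150,80,330,210);B,G,R=C.T
near=(Q[:,2]>.19)
w=near&(R>130)&(G>130)&(B>130)&(Q[:,2]<.27);q=Q[w];al=(q[:,:2]-t)@x;ac=(q[:,:2]-t)@y
for lo,hi in((-.1,-.085),(-.084,-.04),(.04,.084),(.085,.1)):
    m=(al>lo)&(al<hi);print(lo,m.sum(),"z top",np.percentile(q[m,2],[5,50,95]) if m.any() else "", "across",np.percentile(ac[m],[5,50,95]) if m.any() else "")
m=near&(B>100)&(B>2*R);al=(Q[m][:,:2]-t)@x;print("blue along",np.percentile(al,[1,99]),"al white",np.percentile((q[:,:2]-t)@x,[1,99]))
E
```

```text
[[ 0.43386715 -0.15591385  0.24      ]
 [ 0.66038908 -0.22673097  0.24      ]] 0.23733362803290228 -17.360711127411648
tip rel TCP along,across -0.12934855239533807 0.0053547901815721175
tip rel TCP along,across 0.10790795170429114 -0.0006951897921662248
-0.1 23 z top [0.25796294 0.2609287  0.26321814] across [-0.01675387  0.00334806  0.02011782]
-0.084 100 z top [0.24188843 0.25068817 0.25515039] across [-0.00372208  0.00905442  0.01375827]
0.04 143 z top [0.24269232 0.25132964 0.25563712] across [-0.00584714  0.0064718   0.01296434]
0.085 42 z top [0.25069764 0.25970176 0.26289201] across [-0.01424826  0.00224056  0.01725569]
blue along [-0.02329261  0.0322977 ] al white [-0.08830273  0.09672999]
```

Request:
{"op": "jog_arm", "data": {"increments": [{"dx": 0.1,"dy": 0.3,"dz": 0.0,"ax": 0.0,"ay": 0.0,"az": 0.043,"gripper": -1.0},{"dx": 0.2,"dy": 0.6,"dz": 0.0,"ax": 0.0,"ay": 0.0,"az": 0.043,"gripper": -1.0},{"dx": 0.28,"dy": 1.0,"dz": 0.0,"ax": 0.0,"ay": 0.0,"az": 0.043,"gripper": -1.0}]}}

```text
time: 4.25
eef_pos: [0.5898, -0.0763, 0.2509]
tcp_rot: [0.994, -0.105, -0.003, -0.0]
contact_force: [-0.5, 0.3, -2.5]
opening: 0.31
finger_force: 69.4
```

Request:
{"op": "jog_arm", "data": {"increments": [{"dx": 0.0,"dy": 0.4,"dz": 0.0,"ax": 0.0,"ay": 0.0,"az": 0.0,"gripper": -1.0},{"dx": 0.0,"dy": 0.8,"dz": 0.0,"ax": 0.0,"ay": 0.0,"az": 0.0,"gripper": -1.0},{"dx": 0.0,"dy": 1.0,"dz": 0.0,"ax": 0.0,"ay": 0.0,"az": 0.0,"gripper": -1.0}]}}

```text
time: 4.55
eef_pos: [0.5888, 0.0471, 0.2508]
tcp_rot: [0.995, -0.103, -0.003, -0.001]
contact_force: [-0.3, -0.9, -3.1]
opening: 0.31
finger_force: 69.4
```

Request:
{"op": "jog_arm", "data": {"increments": [{"dx": 0.0,"dy": 0.35,"dz": 0.0,"ax": 0.0,"ay": 0.0,"az": 0.0,"gripper": -1.0},{"dx": 0.0,"dy": 0.7,"dz": 0.0,"ax": 0.0,"ay": 0.0,"az": 0.0,"gripper": -1.0},{"dx": 0.0,"dy": 0.94,"dz": 0.0,"ax": 0.0,"ay": 0.0,"az": 0.0,"gripper": -1.0},{"dx": 0.0,"dy": 0.94,"dz": -0.25,"ax": 0.0,"ay": 0.0,"az": 0.0,"gripper": -1.0},{"dx": 0.0,"dy": 0.94,"dz": -0.5,"ax": 0.0,"ay": 0.0,"az": 0.0,"gripper": -1.0},{"dx": 0.0,"dy": 0.94,"dz": -0.75,"ax": 0.0,"ay": 0.0,"az": 0.0,"gripper": -1.0},{"dx": 0.0,"dy": 0.94,"dz": -0.75,"ax": 0.0,"ay": 0.0,"az": 0.0,"gripper": -1.0},{"dx": 0.0,"dy": 0.94,"dz": -0.75,"ax": 0.0,"ay": 0.0,"az": 0.0,"gripper": -1.0}]}}

```text
time: 5.35
eef_pos: [0.5893, 0.156, 0.1623]
tcp_rot: [0.995, -0.104, -0.002, 0.001]
contact_force: [0.6, -0.5, -0.7]
opening: 0.313
finger_force: 69.6
```

```bash
python3 - <<'E'
from plant import imaging,get_state
import cv2,numpy as np
s=get_state();print(s["eef_pos"],s["tcp_rot"],s["contact_force"])
for n,b in(("scene",(290,130,440,300)),("top",(230,140,330,280))):
    r=imaging.read_camera(n);np.savez(n+"2.npz",**{k:np.array(v) for k,v in r.items()})
    cv2.imwrite(f"pics/{n}2.png",r["frame"])
f=[np.load("scene2.npz")["frame"][130:290,290:430],np.load("top2.npz")["frame"][150:270,235:325]]
f=[cv2.resize(f[0],(490,560),interpolation=cv2.INTER_CUBIC),cv2.resize(f[1],None,fx=3.4,fy=3.4,interpolation=cv2.INTER_CUBIC)]
o=np.zeros((560,800,3),np.uint8);o[:,:490]=f[0];o[:f[1].shape[0],492:492+f[1].shape[1]]=f[1];cv2.imwrite("pics/c4.png",o)
E
```

```text
[0.58930782 0.15598246 0.16225224] [ 9.94553506e-01 -1.04196327e-01 -2.48907904e-03  5.04113263e-04] [ 0.5810299  -0.45091195 -0.70195965]
```

View pics/c4.png

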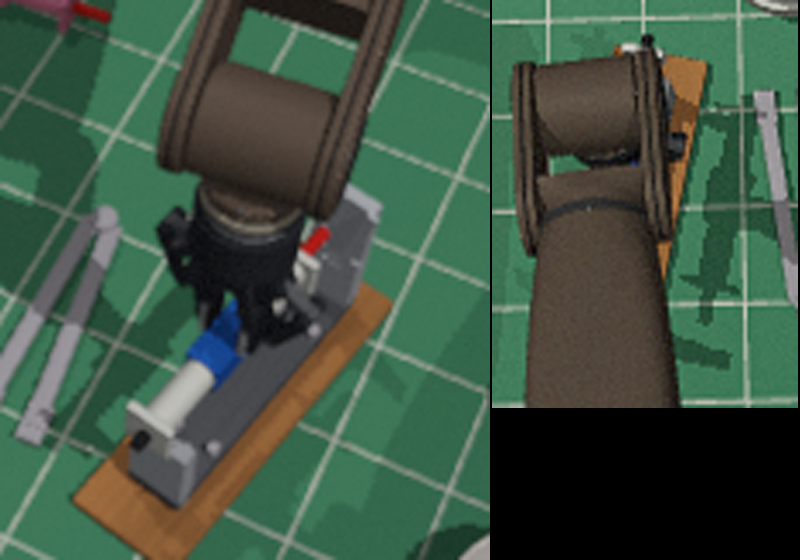

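The picture shows the rod above the holder: red tip at c4 (328,232) inside the tall cheek, black tip at (140,440) over the low cheek. I'll measure the sideways offset of the cheeks against the rod in the same camera.

```bash
python3 - <<'E'
import numpy as np
from h import *
a=np.radians(-12.05);x=np.array([np.cos(a),np.sin(a)]);y=np.array([-x[1],x[0]])
for n,b in(("scene",(300,170,410,295)),("top",(250,155,305,265))):
    Q,C,uv=cloud(dict(np.load(n+"0.npz")),*b)
    al=Q[:,:2]@x;ac=Q[:,:2]@y
    for nm,lo,hi in(("low",.096,.118),("tall",.152,.18)):
        m=(Q[:,2]>lo)&(Q[:,2]<hi)&((al>.55) if nm=="low" else (al<.45))
        top=np.percentile(Q[m,2],90); m&=(Q[:,2]>top-.006)
        print(n,nm,m.sum(),"ztop",top.round(4),"al",np.percentile(al[m],[3,50,97]).round(4),"ac",np.percentile(ac[m],[3,97]).round(4),"mid",np.percentile(ac[m],[3,97]).mean().round(4))
Q,C,uv=cloud(dict(np.load("scene2.npz")),290,130,430,290);B,G,R=C.T
al=Q[:,:2]@x;ac=Q[:,:2]@y
w=(Q[:,2]>.115)&(Q[:,2]<.19)&(R>150)&(G>140)&(B>130)
for c in(.4,.45,.5,.55,.6,.63):
    m=w&(al>c)&(al<c+.05);
    if m.sum()>5:print(c,m.sum(),np.percentile(al[m],[2,98]).round(4),"ac",np.percentile(ac[m],[2,98]).round(4),"z",np.percentile(Q[m,2],[2,98]).round(4))
t=np.array([.5893,.156]);print("TCP al,ac",t@x,t@y)
s=lambda p:(np.array(p)+.5)/3.5-.5+[290,130]
P=world(dict(np.load("scene2.npz")),[s((328,232)),s((140,440))],.150);print("tips al/ac",P[:,:2]@x,P[:,:2]@y)
E
```

```text
scene low 93 ztop 0.1092 al [0.6131 0.6221 0.6286] ac [0.2536 0.3016] mid 0.2776
scene tall 90 ztop 0.1691 al [0.379  0.3857 0.3936] ac [0.2536 0.3039] mid 0.2788
top low 53 ztop 0.1099 al [0.6084 0.6152 0.622 ] ac [0.2541 0.3014] mid 0.2778
top tall 52 ztop 0.1713 al [0.3736 0.3794 0.3885] ac [0.2529 0.3026] mid 0.2778
0.45 21 [0.4534 0.483 ] ac [0.2785 0.2954] z [0.1522 0.1712]
0.55 66 [0.5783 0.5996] ac [0.2692 0.2874] z [0.1515 0.163 ]
0.6 123 [0.6024 0.641 ] ac [0.2607 0.2928] z [0.1525 0.1707]
0.63 37 [0.6313 0.6415] ac [0.2591 0.2945] z [0.1611 0.1717]
TCP al,ac 0.5437478685206836 0.27558799951959706
tips al/ac [0.41328291 0.64907436] [0.27960059 0.27595623]
```

Request:
{"op": "jog_arm", "data": {"increments": [{"dx": 0.0,"dy": 0.01,"dz": -0.05,"ax": 0.0,"ay": 0.0,"az": 0.0,"gripper": -1.0},{"dx": -0.06,"dy": 0.02,"dz": -0.0975,"ax": 0.0,"ay": 0.0,"az": 0.0,"gripper": -1.0},{"dx": -0.12,"dy": 0.036,"dz": -0.0975,"ax": 0.0,"ay": 0.0,"az": 0.0,"gripper": -1.0},{"dx": -0.12,"dy": 0.036,"dz": -0.0975,"ax": 0.0,"ay": 0.0,"az": 0.0,"gripper": -1.0},{"dx": -0.12,"dy": 0.036,"dz": -0.0975,"ax": 0.0,"ay": 0.0,"az": 0.0,"gripper": -1.0},{"dx": -0.12,"dy": 0.036,"dz": -0.0975,"ax": 0.0,"ay": 0.0,"az": 0.0,"gripper": -1.0},{"dx": -0.12,"dy": 0.036,"dz": -0.0975,"ax": 0.0,"ay": 0.0,"az": 0.0,"gripper": -1.0}], "force": 90}}

```text
time: 6.15
eef_pos: [0.5766, 0.1604, 0.1533]
tcp_rot: [0.995, -0.104, 0.0, -0.0]
contact_force: [0.7, -0.4, -2.4]
opening: 0.304
finger_force: 88.8
```

```bash
cat > st.py <<'E'
from plant import get_state
import numpy as np
s=get_state();a=np.radians(-12.05);x=np.array([np.cos(a),np.sin(a)]);y=np.array([-x[1],x[0]])
p,f,q=s["eef_pos"],s["contact_force"],s["tcp_rot"]
print("t %.2f al %.4f ac %.4f z %.4f | Fal %.2f Fac %.2f Fz %.2f | yaw %.2f q"%(s["time"],p[:2]@x,p[:2]@y,p[2],f[:2]@x,f[:2]@y,f[2],np.degrees(2*np.arctan2(q[1],q[0]))),q.round(4),s["wrist_torque"].round(2))
E
python3 st.py
```

```text
t 6.15 al 0.5304 ac 0.2773 z 0.1533 | Fal 0.81 Fac -0.24 Fz -2.36 | yaw -11.96 q [ 9.946e-01 -1.042e-01  3.000e-04 -1.000e-04] [-0.04  0.07  0.06]
```

Request:
{"op": "jog_arm", "data": {"increments": [{"dx": -0.0163,"dy": 0.0035,"dz": 0.0,"ax": 0.0,"ay": 0.0,"az": 0.0,"gripper": -1.0},{"dx": -0.0326,"dy": 0.007,"dz": 0.0,"ax": 0.0,"ay": 0.0,"az": 0.0,"gripper": -1.0},{"dx": -0.0489,"dy": 0.0104,"dz": 0.0,"ax": 0.0,"ay": 0.0,"az": 0.0,"gripper": -1.0},{"dx": -0.0489,"dy": 0.0104,"dz": 0.0,"ax": 0.0,"ay": 0.0,"az": 0.0,"gripper": -1.0},{"dx": -0.0489,"dy": 0.0104,"dz": 0.0,"ax": 0.0,"ay": 0.0,"az": 0.0,"gripper": -1.0}]}}

```text
time: 6.65
eef_pos: [0.5704, 0.1618, 0.1531]
tcp_rot: [0.995, -0.104, 0.0, -0.0]
contact_force: [-0.6, 0.2, -3.1]
opening: 0.305
finger_force: 88.8
```

Request:
{"op": "jog_arm", "data": {"increments": [{"dx": -0.0163,"dy": 0.0035,"dz": 0.0,"ax": 0.0,"ay": 0.0,"az": 0.0,"gripper": -1.0},{"dx": -0.0326,"dy": 0.007,"dz": 0.0,"ax": 0.0,"ay": 0.0,"az": 0.0,"gripper": -1.0},{"dx": -0.0326,"dy": 0.007,"dz": 0.0,"ax": 0.0,"ay": 0.0,"az": 0.0,"gripper": -1.0},{"dx": -0.0326,"dy": 0.007,"dz": 0.0,"ax": 0.0,"ay": 0.0,"az": 0.0,"gripper": -1.0}]}}

```text
time: 7.05
eef_pos: [0.5665, 0.1626, 0.153]
tcp_rot: [0.995, -0.104, 0.0, -0.0]
contact_force: [0.4, -0.0, -2.0]
opening: 0.3
finger_force: 88.8
```

```bash
python3 st.py
```

```text
t 7.05 al 0.5201 ac 0.2773 z 0.1530 | Fal 0.38 Fac 0.04 Fz -2.00 | yaw -11.95 q [ 9.946e-01 -1.041e-01  1.000e-04 -0.000e+00] [-0.03  0.    0.03]
```

Request:
{"op": "jog_arm", "data": {"increments": [{"dx": -0.0163,"dy": 0.0035,"dz": 0.0,"ax": 0.0,"ay": 0.0,"az": 0.0,"gripper": -1.0},{"dx": -0.0163,"dy": 0.0035,"dz": 0.0,"ax": 0.0,"ay": 0.0,"az": 0.0,"gripper": -1.0},{"dx": -0.0163,"dy": 0.0035,"dz": 0.0,"ax": 0.0,"ay": 0.0,"az": 0.0,"gripper": -1.0}]}}

```text
time: 7.35
eef_pos: [0.5648, 0.163, 0.1532]
tcp_rot: [0.995, -0.104, 0.0, -0.0]
contact_force: [1.7, -0.3, -1.7]
opening: 0.302
finger_force: 88.8
```

Request:
{"op": "jog_arm", "data": {"increments": [{"dx": -0.0163,"dy": 0.0035,"dz": 0.0,"ax": 0.0,"ay": 0.0,"az": 0.0,"gripper": -1.0},{"dx": -0.0163,"dy": 0.0035,"dz": 0.0,"ax": 0.0,"ay": 0.0,"az": 0.0,"gripper": -1.0},{"dx": -0.0163,"dy": 0.0035,"dz": 0.0,"ax": 0.0,"ay": 0.0,"az": 0.0,"gripper": -1.0}]}}

```text
time: 7.65
eef_pos: [0.5635, 0.1633, 0.1536]
tcp_rot: [0.995, -0.104, 0.001, -0.0]
contact_force: [3.8, -0.7, -2.2]
opening: 0.299
finger_force: 88.8
```

Request:
{"op": "jog_arm", "data": {"increments": [{"dx": -0.0163,"dy": 0.0035,"dz": 0.0,"ax": 0.0,"ay": 0.0,"az": 0.0,"gripper": -1.0},{"dx": -0.0163,"dy": 0.0035,"dz": 0.0,"ax": 0.0,"ay": 0.0,"az": 0.0,"gripper": -1.0},{"dx": -0.0163,"dy": 0.0035,"dz": 0.0,"ax": 0.0,"ay": 0.0,"az": 0.0,"gripper": -1.0}]}}

```text
time: 7.95
eef_pos: [0.5611, 0.1638, 0.1534]
tcp_rot: [0.995, -0.104, 0.001, -0.0]
contact_force: [4.0, -2.1, -1.8]
opening: 0.304
finger_force: 88.9
```

Request:
{"op": "jog_arm", "data": {"increments": [{"dx": -0.0163,"dy": 0.0035,"dz": 0.0,"ax": 0.0,"ay": 0.0,"az": 0.0,"gripper": -1.0},{"dx": -0.0163,"dy": 0.0035,"dz": 0.0,"ax": 0.0,"ay": 0.0,"az": 0.0,"gripper": -1.0},{"dx": -0.0163,"dy": 0.0035,"dz": 0.0,"ax": 0.0,"ay": 0.0,"az": 0.0,"gripper": -1.0}]}}

```text
time: 8.25
eef_pos: [0.5594, 0.1642, 0.1534]
tcp_rot: [0.995, -0.104, 0.001, -0.0]
contact_force: [4.9, -0.8, -1.5]
opening: 0.303
finger_force: 88.9
```

```bash
python3 st.py
```

```text
t 8.25 al 0.5128 ac 0.2773 z 0.1534 | Fal 4.95 Fac 0.26 Fz -1.51 | yaw -11.95 q [ 9.946e-01 -1.041e-01  9.000e-04 -0.000e+00] [-0.2  -0.93  0.01]
```

Request:
{"op": "jog_arm", "data": {"increments": [{"dx": -0.0122,"dy": 0.0026,"dz": 0.0,"ax": 0.0,"ay": 0.0,"az": 0.0,"gripper": -1.0},{"dx": -0.0245,"dy": 0.0052,"dz": 0.0,"ax": 0.0,"ay": 0.0,"az": 0.0,"gripper": -1.0},{"dx": -0.0367,"dy": 0.0078,"dz": 0.0,"ax": 0.0,"ay": 0.0,"az": 0.0,"gripper": -1.0},{"dx": -0.0489,"dy": 0.0104,"dz": 0.0,"ax": 0.0,"ay": 0.0,"az": 0.0,"gripper": -1.0},{"dx": -0.0611,"dy": 0.013,"dz": 0.0,"ax": 0.0,"ay": 0.0,"az": 0.0,"gripper": -1.0},{"dx": -0.0734,"dy": 0.0157,"dz": 0.0,"ax": 0.0,"ay": 0.0,"az": 0.0,"gripper": -1.0},{"dx": -0.0856,"dy": 0.0183,"dz": 0.0,"ax": 0.0,"ay": 0.0,"az": 0.0,"gripper": -1.0},{"dx": -0.0978,"dy": 0.0209,"dz": 0.0,"ax": 0.0,"ay": 0.0,"az": 0.0,"gripper": -1.0},{"dx": -0.0978,"dy": 0.0209,"dz": 0.0,"ax": 0.0,"ay": 0.0,"az": 0.0,"gripper": -1.0},{"dx": -0.0978,"dy": 0.0209,"dz": 0.0,"ax": 0.0,"ay": 0.0,"az": 0.0,"gripper": -1.0}]}}

```text
time: 9.25
eef_pos: [0.55, 0.1662, 0.1547]
tcp_rot: [0.995, -0.104, 0.004, -0.0]
contact_force: [8.9, -2.2, -1.7]
opening: 0.301
finger_force: 88.9
```

```bash
python3 st.py
```

```text
t 9.25 al 0.5031 ac 0.2774 z 0.1547 | Fal 9.11 Fac -0.27 Fz -1.74 | yaw -11.95 q [ 9.946e-01 -1.041e-01  4.300e-03 -1.000e-04] [-0.45 -1.67  0.05]
```

Request:
{"op": "jog_arm", "data": {"increments": [{"dx": -0.0122,"dy": 0.0026,"dz": 0.0,"ax": 0.0,"ay": 0.0,"az": 0.0,"gripper": -1.0},{"dx": -0.0245,"dy": 0.0052,"dz": 0.0,"ax": 0.0,"ay": 0.0,"az": 0.0,"gripper": -1.0},{"dx": -0.0367,"dy": 0.0078,"dz": 0.0,"ax": 0.0,"ay": 0.0,"az": 0.0,"gripper": -1.0},{"dx": -0.0489,"dy": 0.0104,"dz": 0.0,"ax": 0.0,"ay": 0.0,"az": 0.0,"gripper": -1.0},{"dx": -0.053,"dy": 0.0113,"dz": 0.0,"ax": 0.0,"ay": 0.0,"az": 0.0,"gripper": -1.0},{"dx": -0.053,"dy": 0.0113,"dz": 0.0,"ax": 0.0,"ay": 0.0,"az": 0.0,"gripper": -1.0},{"dx": -0.053,"dy": 0.0113,"dz": 0.0,"ax": 0.0,"ay": 0.0,"az": 0.0,"gripper": -1.0},{"dx": -0.053,"dy": 0.0113,"dz": 0.0,"ax": 0.0,"ay": 0.0,"az": 0.0,"gripper": -1.0}]}}

```text
time: 10.05
eef_pos: [0.5449, 0.1674, 0.1554]
tcp_rot: [0.995, -0.104, 0.006, -0.0]
contact_force: [12.2, -3.7, -1.2]
opening: 0.303
finger_force: 88.9
```

```bash
python3 st.py
```

```text
t 10.05 al 0.4980 ac 0.2775 z 0.1554 | Fal 12.72 Fac -1.05 Fz -1.24 | yaw -11.95 q [ 9.946e-01 -1.041e-01  6.100e-03 -2.000e-04] [-0.53 -2.    0.07]
```

Request:
{"op": "jog_arm", "data": {"increments": [{"dx": 0.0,"dy": 0.0,"dz": -0.025,"ax": 0.0008,"ay": 0.0038,"az": 0.0,"gripper": -1.0},{"dx": 0.0,"dy": 0.0,"dz": -0.05,"ax": 0.0016,"ay": 0.0076,"az": 0.0,"gripper": -1.0},{"dx": 0.0,"dy": 0.0,"dz": -0.075,"ax": 0.0016,"ay": 0.0076,"az": 0.0,"gripper": -1.0},{"dx": 0.0,"dy": 0.0,"dz": -0.1,"ax": 0.0016,"ay": 0.0076,"az": 0.0,"gripper": -1.0},{"dx": 0.0,"dy": 0.0,"dz": -0.125,"ax": 0.0016,"ay": 0.0076,"az": 0.0,"gripper": -1.0},{"dx": 0.0,"dy": 0.0,"dz": -0.125,"ax": 0.0016,"ay": 0.0076,"az": 0.0,"gripper": -1.0},{"dx": 0.0,"dy": 0.0,"dz": -0.125,"ax": 0.0016,"ay": 0.0076,"az": 0.0,"gripper": -1.0}]}}

```text
time: 10.75
eef_pos: [0.5454, 0.1676, 0.141]
tcp_rot: [0.995, -0.104, 0.0, -0.001]
contact_force: [11.9, -2.2, -0.0]
opening: 0.3
finger_force: 89.1
```

```bash
python3 st.py
```

```text
t 10.75 al 0.4984 ac 0.2778 z 0.1410 | Fal 12.08 Fac 0.29 Fz -0.01 | yaw -11.96 q [ 9.946e-01 -1.042e-01  4.000e-04 -1.200e-03] [-0.45 -1.91  0.05]
```

Request:
{"op": "jog_arm", "data": {"increments": [{"dx": -0.003,"dy": 0.0006,"dz": -0.02,"ax": 0.0,"ay": 0.0,"az": 0.0,"gripper": -1.0},{"dx": -0.003,"dy": 0.0006,"dz": -0.04,"ax": 0.0,"ay": 0.0,"az": 0.0,"gripper": -1.0},{"dx": -0.003,"dy": 0.0006,"dz": -0.06,"ax": 0.0,"ay": 0.0,"az": 0.0,"gripper": -1.0},{"dx": -0.003,"dy": 0.0006,"dz": -0.08,"ax": 0.0,"ay": 0.0,"az": 0.0,"gripper": -1.0},{"dx": -0.003,"dy": 0.0006,"dz": -0.1,"ax": 0.0,"ay": 0.0,"az": 0.0,"gripper": -1.0},{"dx": -0.003,"dy": 0.0006,"dz": -0.12,"ax": 0.0,"ay": 0.0,"az": 0.0,"gripper": -1.0},{"dx": -0.003,"dy": 0.0006,"dz": -0.12,"ax": 0.0,"ay": 0.0,"az": 0.0,"gripper": -1.0},{"dx": -0.003,"dy": 0.0006,"dz": -0.12,"ax": 0.0,"ay": 0.0,"az": 0.0,"gripper": -1.0}]}}

```text
time: 11.55
eef_pos: [0.5453, 0.1678, 0.1268]
tcp_rot: [0.995, -0.104, 0.001, -0.001]
contact_force: [11.6, -2.6, 0.3]
opening: 0.301
finger_force: 89.1
```

```bash
python3 st.py
```

```text
t 11.55 al 0.4982 ac 0.2779 z 0.1268 | Fal 11.90 Fac -0.10 Fz 0.27 | yaw -11.97 q [ 9.945e-01 -1.043e-01  6.000e-04 -1.300e-03] [-0.42 -1.83 -0.01]
```

Request:
{"op": "jog_arm", "data": {"increments": [{"dx": -0.001,"dy": -0.005,"dz": -0.015,"ax": 0.0,"ay": 0.0,"az": 0.0,"gripper": -1.0},{"dx": -0.001,"dy": -0.005,"dz": -0.03,"ax": 0.0,"ay": 0.0,"az": 0.0,"gripper": -1.0},{"dx": -0.001,"dy": -0.005,"dz": -0.045,"ax": 0.0,"ay": 0.0,"az": 0.0,"gripper": -1.0},{"dx": -0.001,"dy": -0.005,"dz": -0.06,"ax": 0.0,"ay": 0.0,"az": 0.0,"gripper": -1.0},{"dx": -0.001,"dy": -0.005,"dz": -0.07,"ax": 0.0,"ay": 0.0,"az": 0.0,"gripper": -1.0},{"dx": -0.001,"dy": -0.005,"dz": -0.07,"ax": 0.0,"ay": 0.0,"az": 0.0,"gripper": -1.0}]}}

```text
time: 12.15
eef_pos: [0.5452, 0.1672, 0.1183]
tcp_rot: [0.995, -0.104, 0.001, -0.001]
contact_force: [12.5, -1.8, 1.0]
opening: 0.301
finger_force: 89.1
```

```bash
python3 st.py
```

```text
t 12.15 al 0.4983 ac 0.2773 z 0.1183 | Fal 12.62 Fac 0.86 Fz 0.99 | yaw -11.97 q [ 9.945e-01 -1.043e-01  6.000e-04 -1.400e-03] [-0.46 -1.88 -0.06]
```

Request:
{"op": "jog_arm", "data": {"increments": [{"dx": -0.001,"dy": 0.0,"dz": -0.0125,"ax": 0.0,"ay": 0.0,"az": 0.0,"gripper": -1.0},{"dx": -0.001,"dy": 0.0,"dz": -0.025,"ax": 0.0,"ay": 0.0,"az": 0.0,"gripper": -1.0},{"dx": -0.001,"dy": 0.0,"dz": -0.0375,"ax": 0.0,"ay": 0.0,"az": 0.0,"gripper": -1.0},{"dx": -0.001,"dy": 0.0,"dz": -0.05,"ax": 0.0,"ay": 0.0,"az": 0.0,"gripper": -1.0},{"dx": -0.001,"dy": 0.0,"dz": -0.05,"ax": 0.0,"ay": 0.0,"az": 0.0,"gripper": -1.0}]}}

```text
time: 12.65
eef_pos: [0.5451, 0.1672, 0.1123]
tcp_rot: [0.995, -0.104, 0.001, -0.001]
contact_force: [12.0, -2.4, 0.5]
opening: 0.305
finger_force: 89.1
```

```bash
python3 st.py
```

```text
t 12.65 al 0.4982 ac 0.2773 z 0.1123 | Fal 12.26 Fac 0.21 Fz 0.55 | yaw -11.97 q [ 9.945e-01 -1.043e-01  7.000e-04 -1.400e-03] [-0.42 -1.97 -0.05]
```

Request:
{"op": "jog_arm", "data": {"increments": [{"dx": 0.0,"dy": 0.0,"dz": -0.0125,"ax": 0.0,"ay": 0.0,"az": 0.0,"gripper": -1.0},{"dx": 0.0,"dy": 0.0,"dz": -0.025,"ax": 0.0,"ay": 0.0,"az": 0.0,"gripper": -1.0},{"dx": 0.0,"dy": 0.0,"dz": -0.0375,"ax": 0.0,"ay": 0.0,"az": 0.0,"gripper": -1.0},{"dx": 0.0,"dy": 0.0,"dz": -0.0375,"ax": 0.0,"ay": 0.0,"az": 0.0,"gripper": -1.0}]}}

```text
time: 13.05
eef_pos: [0.5451, 0.1672, 0.1077]
tcp_rot: [0.995, -0.104, 0.001, -0.001]
contact_force: [11.3, -2.2, 0.4]
opening: 0.302
finger_force: 89.0
```

```bash
python3 st.py
```

```text
t 13.05 al 0.4982 ac 0.2773 z 0.1077 | Fal 11.52 Fac 0.20 Fz 0.38 | yaw -11.98 q [ 9.945e-01 -1.043e-01  5.000e-04 -1.400e-03] [-0.42 -1.84  0.03]
```

Request:
{"op": "jog_arm", "data": {"increments": [{"dx": 0.0,"dy": 0.0,"dz": -0.008,"ax": 0.0,"ay": 0.0,"az": 0.0,"gripper": -1.0},{"dx": 0.0,"dy": 0.0,"dz": -0.0165,"ax": 0.0,"ay": 0.0,"az": 0.0,"gripper": -1.0},{"dx": 0.0,"dy": 0.0,"dz": -0.0165,"ax": 0.0,"ay": 0.0,"az": 0.0,"gripper": -1.0}]}}

```text
time: 13.35
eef_pos: [0.5451, 0.1672, 0.1058]
tcp_rot: [0.995, -0.104, 0.001, -0.001]
contact_force: [12.0, -2.1, 0.1]
opening: 0.303
finger_force: 89.0
```

Request:
{"op": "jog_arm", "data": {"increments": [{"dx": 0.0,"dy": 0.0,"dz": -0.008,"ax": 0.0,"ay": 0.0,"az": 0.0,"gripper": -1.0},{"dx": 0.0,"dy": 0.0,"dz": -0.0125,"ax": 0.0,"ay": 0.0,"az": 0.0,"gripper": -1.0},{"dx": 0.0,"dy": 0.0,"dz": -0.0125,"ax": 0.0,"ay": 0.0,"az": 0.0,"gripper": -1.0}]}}

```text
time: 13.65
eef_pos: [0.5451, 0.1672, 0.1043]
tcp_rot: [0.995, -0.104, 0.001, -0.001]
contact_force: [11.7, -2.1, 0.7]
opening: 0.301
finger_force: 89.0
```

```bash
python3 st.py
```

```text
t 13.65 al 0.4982 ac 0.2773 z 0.1043 | Fal 11.91 Fac 0.38 Fz 0.73 | yaw -11.97 q [ 9.945e-01 -1.043e-01  5.000e-04 -1.400e-03] [-0.36 -1.82  0.  ]
```

Not popped in yet, so I'll continue in 1.5 mm steps.

Request:
{"op": "jog_arm", "data": {"increments": [{"dx": 0.0,"dy": 0.0,"dz": -0.008,"ax": 0.0,"ay": 0.0,"az": 0.0,"gripper": -1.0},{"dx": 0.0,"dy": 0.0,"dz": -0.0125,"ax": 0.0,"ay": 0.0,"az": 0.0,"gripper": -1.0},{"dx": 0.0,"dy": 0.0,"dz": -0.0125,"ax": 0.0,"ay": 0.0,"az": 0.0,"gripper": -1.0}]}}

```text
time: 13.95
eef_pos: [0.5451, 0.1672, 0.1028]
tcp_rot: [0.995, -0.104, 0.0, -0.001]
contact_force: [11.6, -2.3, 0.4]
opening: 0.304
finger_force: 89.0
```

Request:
{"op": "jog_arm", "data": {"increments": [{"dx": 0.0,"dy": 0.0,"dz": -0.008,"ax": 0.0,"ay": 0.0,"az": 0.0,"gripper": -1.0},{"dx": 0.0,"dy": 0.0,"dz": -0.0125,"ax": 0.0,"ay": 0.0,"az": 0.0,"gripper": -1.0},{"dx": 0.0,"dy": 0.0,"dz": -0.0125,"ax": 0.0,"ay": 0.0,"az": 0.0,"gripper": -1.0}]}}

```text
time: 14.25
eef_pos: [0.5449, 0.1672, 0.1012]
tcp_rot: [0.995, -0.104, 0.0, -0.001]
contact_force: [11.8, -2.2, -1.4]
opening: 0.302
finger_force: 88.9
```

```bash
python3 st.py
```

```text
t 14.25 al 0.4980 ac 0.2773 z 0.1012 | Fal 12.01 Fac 0.33 Fz -1.42 | yaw -11.98 q [ 9.945e-01 -1.043e-01  2.000e-04 -1.400e-03] [-0.37 -1.78 -0.02]
```

Request:
{"op": "jog_arm", "data": {"increments": [{"dx": 0.0,"dy": 0.0,"dz": -0.008,"ax": 0.0,"ay": 0.0,"az": 0.0,"gripper": -1.0},{"dx": 0.0,"dy": 0.0,"dz": -0.008,"ax": 0.0,"ay": 0.0,"az": 0.0,"gripper": -1.0},{"dx": 0.0,"dy": 0.0,"dz": -0.008,"ax": 0.0,"ay": 0.0,"az": 0.0,"gripper": -1.0}]}}

```text
time: 14.55
eef_pos: [0.5439, 0.1674, 0.0997]
tcp_rot: [0.995, -0.104, -0.001, -0.001]
contact_force: [10.0, -2.7, -0.2]
opening: 0.306
finger_force: 89.1
```

Request:
{"op": "jog_arm", "data": {"increments": [{"dx": 0.0,"dy": 0.0,"dz": -0.008,"ax": 0.0,"ay": 0.0,"az": 0.0,"gripper": -1.0},{"dx": 0.0,"dy": 0.0,"dz": -0.008,"ax": 0.0,"ay": 0.0,"az": 0.0,"gripper": -1.0},{"dx": 0.0,"dy": 0.0,"dz": -0.008,"ax": 0.0,"ay": 0.0,"az": 0.0,"gripper": -1.0}]}}

```text
time: 14.85
eef_pos: [0.544, 0.1674, 0.0989]
tcp_rot: [0.995, -0.104, -0.001, -0.001]
contact_force: [9.8, -2.0, -0.8]
opening: 0.303
finger_force: 89.1
```

```bash
python3 st.py
```

```text
t 14.85 al 0.4971 ac 0.2773 z 0.0989 | Fal 9.99 Fac 0.05 Fz -0.78 | yaw -11.97 q [ 9.945e-01 -1.043e-01 -9.000e-04 -1.300e-03] [-0.32 -1.54 -0.04]
```

Request:
{"op": "jog_arm", "data": {"increments": [{"dx": 0.0,"dy": 0.0,"dz": -0.008,"ax": 0.0,"ay": 0.0,"az": 0.0,"gripper": -1.0},{"dx": 0.0,"dy": 0.0,"dz": -0.0125,"ax": 0.0,"ay": 0.0,"az": 0.0,"gripper": -1.0},{"dx": 0.0,"dy": 0.0,"dz": -0.0125,"ax": 0.0,"ay": 0.0,"az": 0.0,"gripper": -1.0}]}}

```text
time: 15.15
eef_pos: [0.544, 0.1673, 0.0973]
tcp_rot: [0.995, -0.104, -0.001, -0.001]
contact_force: [8.5, -1.9, 0.5]
opening: 0.303
finger_force: 89.1
```

Request:
{"op": "jog_arm", "data": {"increments": [{"dx": 0.0,"dy": 0.0,"dz": -0.006,"ax": 0.0,"ay": 0.0,"az": 0.0,"gripper": -1.0},{"dx": 0.0,"dy": 0.0,"dz": -0.006,"ax": 0.0,"ay": 0.0,"az": 0.0,"gripper": -1.0},{"dx": 0.0,"dy": 0.0,"dz": -0.006,"ax": 0.0,"ay": 0.0,"az": 0.0,"gripper": -1.0}]}}

```text
time: 15.45
eef_pos: [0.5441, 0.1674, 0.0967]
tcp_rot: [0.995, -0.104, -0.001, -0.001]
contact_force: [9.4, -1.7, 0.3]
opening: 0.301
finger_force: 89.1
```

```bash
python3 st.py
```

```text
t 15.45 al 0.4971 ac 0.2773 z 0.0967 | Fal 9.53 Fac 0.27 Fz 0.26 | yaw -11.97 q [ 9.945e-01 -1.043e-01 -9.000e-04 -1.300e-03] [-0.33 -1.52  0.  ]
```

Request:
{"op": "jog_arm", "data": {"increments": [{"dx": 0.0,"dy": 0.0,"dz": -0.006,"ax": 0.0,"ay": 0.0,"az": 0.0,"gripper": -1.0},{"dx": 0.0,"dy": 0.0,"dz": -0.006,"ax": 0.0,"ay": 0.0,"az": 0.0,"gripper": -1.0},{"dx": 0.0,"dy": 0.0,"dz": -0.006,"ax": 0.0,"ay": 0.0,"az": 0.0,"gripper": -1.0}]}}

```text
time: 15.75
eef_pos: [0.5441, 0.1674, 0.0961]
tcp_rot: [0.995, -0.104, -0.001, -0.001]
contact_force: [8.6, -1.6, 0.2]
opening: 0.307
finger_force: 89.1
```

Request:
{"op": "jog_arm", "data": {"increments": [{"dx": 0.0,"dy": 0.0,"dz": -0.005,"ax": 0.0,"ay": 0.0,"az": 0.0,"gripper": -1.0},{"dx": 0.0,"dy": 0.0,"dz": -0.005,"ax": 0.0,"ay": 0.0,"az": 0.0,"gripper": -1.0},{"dx": 0.0,"dy": 0.0,"dz": -0.005,"ax": 0.0,"ay": 0.0,"az": 0.0,"gripper": -1.0}]}}

```text
time: 16.05
eef_pos: [0.5442, 0.1674, 0.0955]
tcp_rot: [0.995, -0.104, -0.001, -0.001]
contact_force: [9.5, -1.9, 0.7]
opening: 0.302
finger_force: 89.1
```

```bash
python3 st.py
```

```text
t 16.05 al 0.4973 ac 0.2773 z 0.0955 | Fal 9.72 Fac 0.09 Fz 0.70 | yaw -11.97 q [ 9.945e-01 -1.043e-01 -8.000e-04 -1.300e-03] [-0.31 -1.54  0.04]
```

Request:
{"op": "jog_arm", "data": {"increments": [{"dx": 0.0,"dy": 0.0,"dz": -0.005,"ax": 0.0,"ay": 0.0,"az": 0.0,"gripper": -1.0},{"dx": 0.0,"dy": 0.0,"dz": -0.005,"ax": 0.0,"ay": 0.0,"az": 0.0,"gripper": -1.0},{"dx": 0.0,"dy": 0.0,"dz": -0.005,"ax": 0.0,"ay": 0.0,"az": 0.0,"gripper": -1.0}]}}

```text
time: 16.35
eef_pos: [0.5442, 0.1674, 0.095]
tcp_rot: [0.995, -0.104, -0.001, -0.001]
contact_force: [10.0, -2.4, 1.2]
opening: 0.303
finger_force: 89.1
```

Request:
{"op": "jog_arm", "data": {"increments": [{"dx": 0.0,"dy": 0.0,"dz": -0.005,"ax": 0.0,"ay": 0.0,"az": 0.0,"gripper": -1.0},{"dx": 0.0,"dy": 0.0,"dz": -0.005,"ax": 0.0,"ay": 0.0,"az": 0.0,"gripper": -1.0},{"dx": 0.0,"dy": 0.0,"dz": -0.005,"ax": 0.0,"ay": 0.0,"az": 0.0,"gripper": -1.0}]}}

```text
time: 16.65
eef_pos: [0.5443, 0.1674, 0.0945]
tcp_rot: [0.995, -0.104, -0.001, -0.001]
contact_force: [10.2, -2.5, 1.1]
opening: 0.302
finger_force: 89.1
```

```bash
python3 st.py
```

```text
t 16.65 al 0.4974 ac 0.2773 z 0.0945 | Fal 10.51 Fac -0.28 Fz 1.13 | yaw -11.97 q [ 9.945e-01 -1.043e-01 -7.000e-04 -1.300e-03] [-0.36 -1.47 -0.04]
```

Request:
{"op": "jog_arm", "data": {"increments": [{"dx": 0.0,"dy": 0.0,"dz": -0.005,"ax": 0.0,"ay": 0.0,"az": 0.0,"gripper": -1.0},{"dx": 0.0,"dy": 0.0,"dz": -0.005,"ax": 0.0,"ay": 0.0,"az": 0.0,"gripper": -1.0},{"dx": 0.0,"dy": 0.0,"dz": -0.005,"ax": 0.0,"ay": 0.0,"az": 0.0,"gripper": -1.0}]}}

```text
time: 16.95
eef_pos: [0.5443, 0.1674, 0.094]
tcp_rot: [0.995, -0.104, -0.001, -0.001]
contact_force: [9.8, -2.1, 0.9]
opening: 0.301
finger_force: 89.0
```

```bash
python3 st.py; python3 - <<'E'
from plant import imaging
import cv2
r=imaging.read_camera("scene")
cv2.imwrite("pics/c5.png",cv2.resize(r["frame"][150:290,305:425],None,fx=4,fy=4,interpolation=cv2.INTER_CUBIC))
E
```

```text
t 16.95 al 0.4974 ac 0.2773 z 0.0940 | Fal 10.06 Fac 0.00 Fz 0.87 | yaw -11.97 q [ 9.946e-01 -1.042e-01 -7.000e-04 -1.300e-03] [-0.35 -1.44 -0.02]
```

View pics/c5.png

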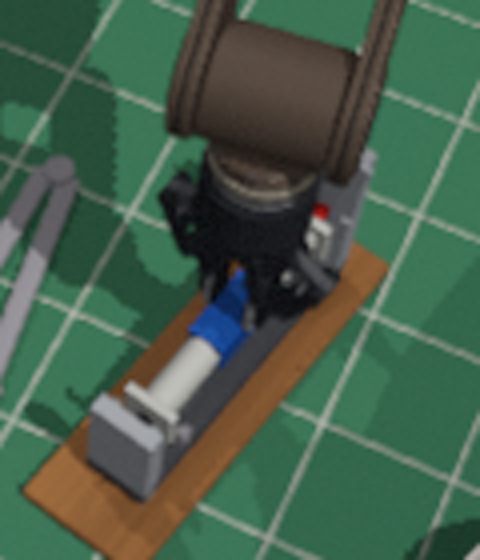

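The rod is between the cheeks and level; the black pin is in the low cheek's groove at c5 (150,410). The floor isn't felt clearly yet.

Request:
{"op": "jog_arm", "data": {"increments": [{"dx": 0.0,"dy": 0.0,"dz": -0.006,"ax": 0.0,"ay": 0.0,"az": 0.0,"gripper": -1.0},{"dx": 0.0,"dy": 0.0,"dz": -0.006,"ax": 0.0,"ay": 0.0,"az": 0.0,"gripper": -1.0},{"dx": 0.0,"dy": 0.0,"dz": -0.006,"ax": 0.0,"ay": 0.0,"az": 0.0,"gripper": -1.0}]}}

```text
time: 17.3
eef_pos: [0.5444, 0.1674, 0.0933]
tcp_rot: [0.995, -0.104, -0.001, -0.001]
contact_force: [9.8, -2.4, 0.5]
opening: 0.302
finger_force: 89.0
```

```bash
python3 st.py
```

```text
t 17.30 al 0.4974 ac 0.2773 z 0.0933 | Fal 10.12 Fac -0.33 Fz 0.47 | yaw -11.97 q [ 9.945e-01 -1.043e-01 -7.000e-04 -1.300e-03] [-0.32 -1.47 -0.04]
```

```bash
python3 - <<'E'
import numpy as np,cv2
from h import *
from plant import imaging
r=imaging.read_camera("scene");np.savez("scene3.npz",**{k:np.array(v) for k,v in r.items()})
a=np.radians(-12.05);x=np.array([np.cos(a),np.sin(a)]);y=np.array([-x[1],x[0]])
for n in("scene2","scene3"):
    Q,C,uv=cloud(dict(np.load(n+".npz")),290,130,430,290);B,G,R=C.T
    al=Q[:,:2]@x;ac=Q[:,:2]@y
    w=(Q[:,2]>.05)&(Q[:,2]<.19)&(R>140)&(G>130)&(B>120)&(ac>.25)&(ac<.30)
    for c in np.arange(.38,.64,.02):
        m=w&(al>c)&(al<c+.02)
        if m.sum()>5:print(n,c.round(2),m.sum(),"ac",np.percentile(ac[m],[5,95]).round(4),"z",np.percentile(Q[m,2],[50,90,97]).round(4))
f=np.load("scene3.npz")["frame"]
cv2.imwrite("pics/c6.png",cv2.resize(f[185:270,315:405],None,fx=6,fy=6,interpolation=cv2.INTER_CUBIC))
E
```

```text
scene2 0.38 23 ac [0.2762 0.2979] z [0.1678 0.17   0.1705]
scene2 0.44 16 ac [0.2793 0.295 ] z [0.1678 0.1712 0.1712]
scene2 0.46 9 ac [0.2817 0.288 ] z [0.1588 0.1638 0.1689]
scene2 0.58 64 ac [0.2695 0.2874] z [0.1594 0.1618 0.1627]
scene2 0.6 67 ac [0.269  0.2918] z [0.1588 0.163  0.1634]
scene2 0.62 66 ac [0.2632 0.2937] z [0.1613 0.1699 0.1706]
scene3 0.4 14 ac [0.2844 0.2967] z [0.1047 0.1064 0.1071]
scene3 0.52 24 ac [0.2736 0.2885] z [0.088  0.0921 0.0935]
scene3 0.54 58 ac [0.2721 0.2898] z [0.0879 0.0921 0.0935]
scene3 0.56 53 ac [0.271 0.289] z [0.0861 0.0896 0.0901]
scene3 0.58 51 ac [0.2632 0.295 ] z [0.0926 0.0955 0.0966]
scene3 0.6 40 ac [0.2558 0.2974] z [0.1069 0.1091 0.1112]
scene3 0.62 33 ac [0.2548 0.2966] z [0.1076 0.1086 0.1105]
```

View pics/c6.png

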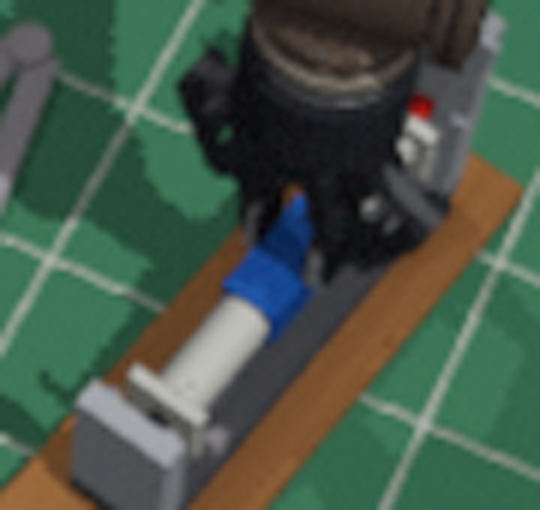

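The image and depth show the rod has pitched in the jaws: red collar axis about .087, black collar about .076. The red pin is in its recess on the floor, but the black tip was just short of its groove and slid down in front of the face. I'll tilt the tool back while raising it, pivoting about the red end.

Request:
{"op": "jog_arm", "data": {"increments": [{"dx": -0.01,"dy": 0.0021,"dz": 0.0,"ax": 0.0,"ay": 0.0,"az": 0.0,"gripper": -1.0},{"dx": -0.018,"dy": 0.0038,"dz": 0.005,"ax": -0.0008,"ay": -0.0037,"az": 0.0,"gripper": -1.0},{"dx": -0.0224,"dy": 0.0048,"dz": 0.018,"ax": -0.002,"ay": -0.0092,"az": 0.0,"gripper": -1.0},{"dx": -0.0224,"dy": 0.0048,"dz": 0.034,"ax": -0.004,"ay": -0.0185,"az": 0.0,"gripper": -1.0},{"dx": -0.0224,"dy": 0.0048,"dz": 0.051,"ax": -0.006,"ay": -0.0277,"az": 0.0,"gripper": -1.0},{"dx": -0.0224,"dy": 0.0048,"dz": 0.068,"ax": -0.0079,"ay": -0.037,"az": 0.0,"gripper": -1.0},{"dx": -0.0224,"dy": 0.0048,"dz": 0.068,"ax": -0.0079,"ay": -0.037,"az": 0.0,"gripper": -1.0},{"dx": -0.0224,"dy": 0.0048,"dz": 0.068,"ax": -0.0079,"ay": -0.037,"az": 0.0,"gripper": -1.0}], "force": 110}}

```text
time: 18.15
eef_pos: [0.5418, 0.168, 0.1017]
tcp_rot: [0.994, -0.104, 0.029, 0.002]
contact_force: [10.3, -2.0, 0.8]
opening: 0.293
finger_force: 108.4
```

```bash
python3 st.py; cat > lv.py <<'E'
import numpy as np
from h import *
from plant import imaging
r=imaging.read_camera("scene");np.savez("scene4.npz",**{k:np.array(v) for k,v in r.items()})
a=np.radians(-12.05);x=np.array([np.cos(a),np.sin(a)]);y=np.array([-x[1],x[0]])
Q,C,uv=cloud(r,290,130,430,290);B,G,R=C.T
al=Q[:,:2]@x;ac=Q[:,:2]@y
w=(Q[:,2]>.05)&(Q[:,2]<.19)&(R>140)&(G>130)&(B>120)&(ac>.25)&(ac<.30)
for c in np.arange(.38,.64,.01):
    m=w&(al>c)&(al<c+.01)
    if m.sum()>5:print(c.round(2),m.sum(),"ac",np.percentile(ac[m],[5,95]).round(4),"z",np.percentile(Q[m,2],[50,90,97]).round(4))
m=(R>100)&(G<70)&(B<70)&(Q[:,2]>.05)&(al<.43)&(al>.36);print("red",m.sum(),al[m].mean(),ac[m].mean(),Q[m,2].mean(),Q[m,2].max() if m.any() else "")
E
python3 lv.py
```

```text
t 18.15 al 0.4948 ac 0.2774 z 0.1017 | Fal 10.50 Fac 0.22 Fz 0.85 | yaw -11.96 q [ 0.9941 -0.1041  0.0293  0.0018] [-0.33 -1.61  0.02]
0.4 8 ac [0.2851 0.2962] z [0.1068 0.1099 0.1106]
0.53 26 ac [0.2717 0.29  ] z [0.0983 0.1023 0.1034]
0.54 27 ac [0.2714 0.2895] z [0.1004 0.1034 0.1046]
0.55 25 ac [0.2719 0.2895] z [0.1    0.1036 0.1043]
0.56 30 ac [0.2709 0.2895] z [0.1006 0.1041 0.1055]
0.57 27 ac [0.2724 0.2893] z [0.1006 0.1033 0.1038]
0.58 25 ac [0.2631 0.2938] z [0.1073 0.1093 0.1122]
0.59 14 ac [0.261 0.293] z [0.108  0.1108 0.1121]
0.61 41 ac [0.2559 0.2986] z [0.1063 0.1094 0.1106]
0.62 30 ac [0.2555 0.2948] z [0.1074 0.1099 0.1105]
red 3 0.3883191956139478 0.2808935398683978 0.08895387646216284 0.09270432374863757
```

Level again: both collar tops are at about .110–.111, so the axis is about .0905, inside the recess height. The black tip is about 1.7 mm short of the low cheek's face. Now easing +x.

Request:
{"op": "jog_arm", "data": {"increments": [{"dx": 0.0082,"dy": -0.0017,"dz": 0.0,"ax": 0.0,"ay": 0.0,"az": 0.0,"gripper": -1.0},{"dx": 0.0163,"dy": -0.0035,"dz": 0.0,"ax": 0.0,"ay": 0.0,"az": 0.0,"gripper": -1.0},{"dx": 0.0245,"dy": -0.0052,"dz": 0.0,"ax": 0.0,"ay": 0.0,"az": 0.0,"gripper": -1.0},{"dx": 0.0245,"dy": -0.0052,"dz": 0.0,"ax": 0.0,"ay": 0.0,"az": 0.0,"gripper": -1.0},{"dx": 0.0245,"dy": -0.0052,"dz": 0.0,"ax": 0.0,"ay": 0.0,"az": 0.0,"gripper": -1.0}]}}

```text
time: 18.7
eef_pos: [0.5442, 0.1674, 0.1013]
tcp_rot: [0.994, -0.104, 0.028, 0.002]
contact_force: [9.1, -2.5, 1.3]
opening: 0.29
finger_force: 108.4
```

```bash
python3 st.py
```

```text
t 18.70 al 0.4973 ac 0.2773 z 0.1013 | Fal 9.40 Fac -0.59 Fz 1.25 | yaw -11.97 q [ 0.9941 -0.1043  0.0284  0.0018] [-0.26 -1.39  0.07]
```

Request:
{"op": "jog_arm", "data": {"increments": [{"dx": 0.0082,"dy": -0.0017,"dz": 0.0,"ax": 0.0,"ay": 0.0,"az": 0.0,"gripper": -1.0},{"dx": 0.0163,"dy": -0.0035,"dz": 0.0,"ax": 0.0,"ay": 0.0,"az": 0.0,"gripper": -1.0},{"dx": 0.0245,"dy": -0.0052,"dz": 0.0,"ax": 0.0,"ay": 0.0,"az": 0.0,"gripper": -1.0},{"dx": 0.0245,"dy": -0.0052,"dz": 0.0,"ax": 0.0,"ay": 0.0,"az": 0.0,"gripper": -1.0},{"dx": 0.0245,"dy": -0.0052,"dz": 0.0,"ax": 0.0,"ay": 0.0,"az": 0.0,"gripper": -1.0}]}}

```text
time: 19.2
eef_pos: [0.5465, 0.1669, 0.1009]
tcp_rot: [0.994, -0.104, 0.028, 0.002]
contact_force: [8.8, -1.3, 0.9]
opening: 0.287
finger_force: 108.4
```

```bash
python3 st.py
```

```text
t 19.20 al 0.4997 ac 0.2773 z 0.1009 | Fal 8.88 Fac 0.53 Fz 0.88 | yaw -11.98 q [ 0.9942 -0.1044  0.0276  0.0018] [-0.21 -1.23 -0.02]
```

Request:
{"op": "jog_arm", "data": {"increments": [{"dx": 0.0082,"dy": -0.0017,"dz": 0.0,"ax": 0.0,"ay": 0.0,"az": 0.0,"gripper": -1.0},{"dx": 0.0163,"dy": -0.0035,"dz": 0.0,"ax": 0.0,"ay": 0.0,"az": 0.0,"gripper": -1.0},{"dx": 0.0163,"dy": -0.0035,"dz": 0.0,"ax": 0.0,"ay": 0.0,"az": 0.0,"gripper": -1.0},{"dx": 0.0163,"dy": -0.0035,"dz": 0.0,"ax": 0.0,"ay": 0.0,"az": 0.0,"gripper": -1.0}]}}

```text
time: 19.6
eef_pos: [0.548, 0.1665, 0.1007]
tcp_rot: [0.994, -0.104, 0.027, 0.002]
contact_force: [7.3, -0.8, 0.8]
opening: 0.292
finger_force: 108.4
```

Request:
{"op": "jog_arm", "data": {"increments": [{"dx": 0.0082,"dy": -0.0017,"dz": 0.0,"ax": 0.0,"ay": 0.0,"az": 0.0,"gripper": -1.0},{"dx": 0.0122,"dy": -0.0026,"dz": 0.0,"ax": 0.0,"ay": 0.0,"az": 0.0,"gripper": -1.0},{"dx": 0.0122,"dy": -0.0026,"dz": 0.0,"ax": 0.0,"ay": 0.0,"az": 0.0,"gripper": -1.0},{"dx": 0.0122,"dy": -0.0026,"dz": 0.0,"ax": 0.0,"ay": 0.0,"az": 0.0,"gripper": -1.0}]}}

```text
time: 20.0
eef_pos: [0.5492, 0.1663, 0.1005]
tcp_rot: [0.994, -0.104, 0.027, 0.002]
contact_force: [6.9, -1.9, 0.6]
opening: 0.29
finger_force: 108.4
```

```bash
python3 st.py
```

```text
t 20.00 al 0.5024 ac 0.2772 z 0.1005 | Fal 7.17 Fac -0.46 Fz 0.61 | yaw -11.99 q [ 0.9942 -0.1044  0.0265  0.0019] [-0.21 -0.99 -0.02]
```

Request:
{"op": "jog_arm", "data": {"increments": [{"dx": 0.0082,"dy": -0.0017,"dz": 0.0,"ax": 0.0,"ay": 0.0,"az": 0.0,"gripper": -1.0},{"dx": 0.0163,"dy": -0.0035,"dz": 0.0,"ax": 0.0,"ay": 0.0,"az": 0.0,"gripper": -1.0},{"dx": 0.0163,"dy": -0.0035,"dz": 0.0,"ax": 0.0,"ay": 0.0,"az": 0.0,"gripper": -1.0},{"dx": 0.0163,"dy": -0.0035,"dz": 0.0,"ax": 0.0,"ay": 0.0,"az": 0.0,"gripper": -1.0}]}}

```text
time: 20.4
eef_pos: [0.5508, 0.1659, 0.1004]
tcp_rot: [0.994, -0.104, 0.026, 0.002]
contact_force: [6.6, -0.2, 1.1]
opening: 0.289
finger_force: 108.4
```

Request:
{"op": "jog_arm", "data": {"increments": [{"dx": 0.0082,"dy": -0.0017,"dz": 0.0,"ax": 0.0,"ay": 0.0,"az": 0.0,"gripper": -1.0},{"dx": 0.0082,"dy": -0.0017,"dz": 0.0,"ax": 0.0,"ay": 0.0,"az": 0.0,"gripper": -1.0},{"dx": 0.0082,"dy": -0.0017,"dz": 0.0,"ax": 0.0,"ay": 0.0,"az": 0.0,"gripper": -1.0}]}}

```text
time: 20.7
eef_pos: [0.5517, 0.1657, 0.1004]
tcp_rot: [0.994, -0.104, 0.026, 0.002]
contact_force: [6.4, -1.1, 1.5]
opening: 0.29
finger_force: 108.5
```

```bash
python3 st.py; python3 lv.py
```

```text
t 20.70 al 0.5049 ac 0.2772 z 0.1004 | Fal 6.53 Fac 0.23 Fz 1.49 | yaw -11.98 q [ 0.9942 -0.1044  0.0259  0.0019] [-0.06 -0.77  0.02]
0.54 27 ac [0.2717 0.2889] z [0.0972 0.1006 0.1021]
0.55 29 ac [0.2705 0.2889] z [0.097  0.1006 0.1019]
0.56 27 ac [0.2715 0.2899] z [0.0972 0.1011 0.1023]
0.57 27 ac [0.2712 0.2894] z [0.097  0.1004 0.101 ]
0.58 25 ac [0.2712 0.2892] z [0.097  0.1005 0.1022]
0.59 24 ac [0.2642 0.2943] z [0.1037 0.1064 0.1079]
0.6 19 ac [0.2591 0.2935] z [0.1075 0.1101 0.1111]
0.61 40 ac [0.2547 0.2976] z [0.1062 0.1094 0.1106]
0.62 35 ac [0.2546 0.2973] z [0.107  0.11   0.1107]
red 15 0.39493762493128043 0.2805968345254865 0.08989535581397085 0.09539533939477574
```

Request:
{"op": "jog_arm", "data": {"increments": [{"dx": 0.0065,"dy": -0.0014,"dz": 0.0,"ax": 0.0,"ay": 0.0,"az": 0.0,"gripper": -1.0},{"dx": 0.0065,"dy": -0.0014,"dz": 0.0,"ax": 0.0,"ay": 0.0,"az": 0.0,"gripper": -1.0},{"dx": 0.0065,"dy": -0.0014,"dz": 0.0,"ax": 0.0,"ay": 0.0,"az": 0.0,"gripper": -1.0}]}}

```text
time: 21.05
eef_pos: [0.5523, 0.1656, 0.1004]
tcp_rot: [0.994, -0.104, 0.026, 0.002]
contact_force: [6.5, -0.8, 1.9]
opening: 0.289
finger_force: 108.5
```

Request:
{"op": "jog_arm", "data": {"increments": [{"dx": 0.0065,"dy": -0.0014,"dz": 0.0,"ax": 0.0,"ay": 0.0,"az": 0.0,"gripper": -1.0},{"dx": 0.0065,"dy": -0.0014,"dz": 0.0,"ax": 0.0,"ay": 0.0,"az": 0.0,"gripper": -1.0},{"dx": 0.0065,"dy": -0.0014,"dz": 0.0,"ax": 0.0,"ay": 0.0,"az": 0.0,"gripper": -1.0}]}}

```text
time: 21.35
eef_pos: [0.553, 0.1654, 0.1004]
tcp_rot: [0.994, -0.104, 0.026, 0.002]
contact_force: [5.6, -0.8, 2.6]
opening: 0.295
finger_force: 108.6
```

```bash
python3 st.py
```

```text
t 21.35 al 0.5063 ac 0.2772 z 0.1004 | Fal 5.68 Fac 0.37 Fz 2.59 | yaw -11.98 q [ 0.9942 -0.1044  0.0255  0.0019] [-0.12 -0.72 -0.  ]
```

Request:
{"op": "jog_arm", "data": {"increments": [{"dx": 0.0065,"dy": -0.0014,"dz": 0.002,"ax": 0.0,"ay": 0.0,"az": 0.0,"gripper": -1.0},{"dx": 0.0065,"dy": -0.0014,"dz": 0.002,"ax": 0.0,"ay": 0.0,"az": 0.0,"gripper": -1.0},{"dx": 0.0065,"dy": -0.0014,"dz": 0.002,"ax": 0.0,"ay": 0.0,"az": 0.0,"gripper": -1.0}]}}

```text
time: 21.65
eef_pos: [0.5535, 0.1652, 0.1004]
tcp_rot: [0.994, -0.104, 0.025, 0.002]
contact_force: [5.0, -1.5, 0.3]
opening: 0.292
finger_force: 108.5
```

```bash
python3 st.py
```

```text
t 21.65 al 0.5068 ac 0.2772 z 0.1004 | Fal 5.25 Fac -0.43 Fz 0.32 | yaw -11.99 q [ 0.9942 -0.1044  0.0252  0.002 ] [-0.03 -0.67 -0.05]
```

Request:
{"op": "jog_arm", "data": {"increments": [{"dx": 0.0065,"dy": -0.0014,"dz": 0.0,"ax": 0.0,"ay": 0.0,"az": 0.0,"gripper": -1.0},{"dx": 0.0065,"dy": -0.0014,"dz": 0.0,"ax": 0.0,"ay": 0.0,"az": 0.0,"gripper": -1.0},{"dx": 0.0065,"dy": -0.0014,"dz": 0.0,"ax": 0.0,"ay": 0.0,"az": 0.0,"gripper": -1.0}]}}

```text
time: 21.95
eef_pos: [0.5539, 0.1652, 0.1003]
tcp_rot: [0.994, -0.104, 0.025, 0.002]
contact_force: [4.5, -0.7, 5.3]
opening: 0.289
finger_force: 109.2
```

Request:
{"op": "jog_arm", "data": {"increments": [{"dx": 0.0065,"dy": -0.0014,"dz": 0.0,"ax": 0.0,"ay": 0.0,"az": 0.0,"gripper": -1.0},{"dx": 0.0065,"dy": -0.0014,"dz": 0.0,"ax": 0.0,"ay": 0.0,"az": 0.0,"gripper": -1.0},{"dx": 0.0065,"dy": -0.0014,"dz": 0.0,"ax": 0.0,"ay": 0.0,"az": 0.0,"gripper": -1.0}]}}

```text
time: 22.25
eef_pos: [0.5539, 0.1652, 0.1002]
tcp_rot: [0.994, -0.104, 0.024, 0.002]
contact_force: [2.5, -0.1, 8.1]
opening: 0.293
finger_force: 109.5
```

```bash
python3 st.py; python3 lv.py
```

```text
t 22.25 al 0.5073 ac 0.2772 z 0.1002 | Fal 2.48 Fac 0.43 Fz 8.14 | yaw -11.97 q [ 0.9943 -0.1042  0.0238  0.0021] [ 0.01 -0.2  -0.03]
0.54 23 ac [0.2724 0.2894] z [0.0966 0.1005 0.1012]
0.55 26 ac [0.2712 0.2893] z [0.0979 0.1013 0.1029]
0.56 27 ac [0.2704 0.2884] z [0.0978 0.1021 0.1029]
0.57 29 ac [0.272  0.2888] z [0.0989 0.1026 0.1035]
0.58 32 ac [0.2713 0.2892] z [0.0971 0.0996 0.1015]
0.59 18 ac [0.2659 0.2915] z [0.0991 0.1049 0.105 ]
0.6 33 ac [0.261  0.2957] z [0.1065 0.1097 0.112 ]
0.61 40 ac [0.2538 0.2963] z [0.1064 0.1095 0.1097]
0.62 33 ac [0.2566 0.2972] z [0.1072 0.1099 0.1101]
red 18 0.3954601468056722 0.28020273595674605 0.0897942830101315 0.09572075640592148
```

The black pin stands on its recess back: x has stopped and the force along the axis is dropping off. I'll relax the pressure, then open.

Request:
{"op": "jog_arm", "data": {"increments": [{"dx": -0.0065,"dy": 0.0014,"dz": 0.006,"ax": 0.0,"ay": 0.0,"az": 0.0,"gripper": -1.0},{"dx": -0.0065,"dy": 0.0014,"dz": 0.006,"ax": 0.0,"ay": 0.0,"az": 0.0,"gripper": -1.0},{"dx": -0.0065,"dy": 0.0014,"dz": 0.006,"ax": 0.0,"ay": 0.0,"az": 0.0,"gripper": -1.0}], "force": 30}}

```text
time: 22.6
eef_pos: [0.5536, 0.1651, 0.1003]
tcp_rot: [0.994, -0.104, 0.025, 0.002]
contact_force: [4.9, -0.3, 3.9]
opening: 0.289
finger_force: 109.0
```

```bash
python3 st.py
```

```text
t 22.60 al 0.5069 ac 0.2770 z 0.1003 | Fal 4.86 Fac 0.73 Fz 3.88 | yaw -11.97 q [ 0.9942 -0.1043  0.0247  0.0021] [ 0.03 -0.62 -0.06]
```

Request:
{"op": "jog_arm", "data": {"increments": [{"dx": 0.0,"dy": 0.0,"dz": 0.0,"ax": 0.0,"ay": 0.0,"az": 0.0,"gripper": -0.2},{"dx": 0.0,"dy": 0.0,"dz": 0.0,"ax": 0.0,"ay": 0.0,"az": 0.0,"gripper": 0.2},{"dx": 0.0,"dy": 0.0,"dz": 0.0,"ax": 0.0,"ay": 0.0,"az": 0.0,"gripper": 0.6},{"dx": 0.0,"dy": 0.0,"dz": 0.0,"ax": 0.0,"ay": 0.0,"az": 0.0,"gripper": 0.6},{"dx": 0.0,"dy": 0.0,"dz": 0.0,"ax": 0.0,"ay": 0.0,"az": 0.0,"gripper": 0.6},{"dx": 0.0,"dy": 0.0,"dz": 0.0,"ax": 0.0,"ay": 0.0,"az": 0.0,"gripper": 0.6},{"dx": 0.0,"dy": 0.0,"dz": 0.0,"ax": 0.0,"ay": 0.0,"az": 0.0,"gripper": 0.6},{"dx": 0.0,"dy": 0.0,"dz": 0.0,"ax": 0.0,"ay": 0.0,"az": 0.0,"gripper": 0.6}]}}

```text
time: 23.4
eef_pos: [0.5527, 0.1649, 0.0994]
tcp_rot: [0.994, -0.104, 0.023, 0.003]
contact_force: [-0.3, 0.8, -0.9]
opening: 0.805
finger_force: 0.0
```

```bash
python3 st.py;python3 lv.py
```

```text
t 23.40 al 0.5061 ac 0.2766 z 0.0994 | Fal -0.43 Fac 0.75 Fz -0.94 | yaw -11.96 q [ 0.9943 -0.1041  0.0235  0.0025] [0.01 0.06 0.05]
0.54 22 ac [0.272  0.2887] z [0.0975 0.1027 0.1032]
0.55 28 ac [0.271  0.2888] z [0.099  0.1013 0.104 ]
0.56 27 ac [0.2721 0.2888] z [0.0971 0.1009 0.1018]
0.57 29 ac [0.2703 0.2887] z [0.098  0.1003 0.1023]
0.58 27 ac [0.2705 0.2885] z [0.097  0.1001 0.1016]
0.59 18 ac [0.2678 0.29  ] z [0.099  0.1056 0.1062]
0.6 34 ac [0.2596 0.296 ] z [0.1067 0.1099 0.1117]
0.61 40 ac [0.2546 0.2963] z [0.1065 0.1089 0.1094]
0.62 32 ac [0.2559 0.2972] z [0.1075 0.1099 0.1108]
red 18 0.39552868889958925 0.28023180093575806 0.08990195080357197 0.09453647517795316
```

Free and level. I'll retreat straight up and look.

Request:
{"op": "jog_arm", "data": {"increments": [{"dx": 0.0,"dy": 0.0,"dz": 0.1,"ax": 0.0,"ay": 0.0,"az": 0.0,"gripper": 0.6},{"dx": 0.0,"dy": 0.0,"dz": 0.3,"ax": 0.0,"ay": 0.0,"az": 0.0,"gripper": 0.6},{"dx": 0.0,"dy": 0.0,"dz": 0.6,"ax": 0.0,"ay": 0.0,"az": 0.0,"gripper": 0.6},{"dx": 0.0,"dy": 0.0,"dz": 1.0,"ax": 0.0,"ay": 0.0,"az": 0.0,"gripper": 0.6}]}}

```text
time: 23.85
eef_pos: [0.5512, 0.1647, 0.2191]
tcp_rot: [0.994, -0.104, 0.021, 0.003]
contact_force: [1.4, 0.5, -0.0]
opening: 0.799
finger_force: 0.0
```

Request:
{"op": "jog_arm", "data": {"increments": [{"dx": -0.4,"dy": 0.0,"dz": 0.4,"ax": 0.0,"ay": 0.0,"az": 0.0,"gripper": 0.6},{"dx": -0.6,"dy": 0.0,"dz": 0.8,"ax": 0.0,"ay": 0.0,"az": 0.0,"gripper": 0.6},{"dx": -0.6,"dy": 0.0,"dz": 1.0,"ax": 0.0,"ay": 0.0,"az": 0.0,"gripper": 0.6},{"dx": -0.6,"dy": 0.0,"dz": 1.0,"ax": 0.0,"ay": 0.0,"az": 0.0,"gripper": 0.6}]}}

```text
time: 24.25
eef_pos: [0.4821, 0.1655, 0.3492]
tcp_rot: [0.994, -0.104, 0.031, 0.001]
contact_force: [0.3, -0.4, 0.1]
opening: 0.798
finger_force: 0.0
```

```bash
python3 lv.py; python3 - <<'E'
import numpy as np,cv2
f=np.load("scene4.npz")["frame"][150:300,300:420]
cv2.imwrite("pics/c7.png",cv2.resize(f,None,fx=4,fy=4,interpolation=cv2.INTER_CUBIC))
E
```

```text
0.38 36 ac [0.2579 0.2978] z [0.168  0.1707 0.1713]
0.41 12 ac [0.2596 0.2947] z [0.1051 0.1065 0.1079]
0.42 30 ac [0.2664 0.2912] z [0.1023 0.1087 0.1113]
0.43 26 ac [0.2744 0.2899] z [0.097  0.1006 0.1031]
0.44 21 ac [0.272  0.2901] z [0.0979 0.1023 0.1032]
0.45 27 ac [0.271 0.289] z [0.0978 0.1012 0.1014]
0.46 21 ac [0.2696 0.2886] z [0.0984 0.1016 0.1032]
0.47 21 ac [0.2729 0.2893] z [0.0988 0.1039 0.1045]
0.54 23 ac [0.2714 0.2884] z [0.0977 0.1026 0.1035]
0.55 26 ac [0.271  0.2888] z [0.0972 0.1006 0.1013]
0.56 28 ac [0.2708 0.2892] z [0.0977 0.1012 0.1032]
0.57 26 ac [0.2709 0.2884] z [0.0976 0.1001 0.102 ]
0.58 26 ac [0.2716 0.2882] z [0.0981 0.1021 0.1025]
0.59 21 ac [0.2616 0.2882] z [0.0983 0.1042 0.1052]
0.6 31 ac [0.2609 0.2956] z [0.1065 0.109  0.1094]
0.61 38 ac [0.2553 0.2974] z [0.1067 0.1088 0.1102]
0.62 36 ac [0.2567 0.2985] z [0.1078 0.1101 0.1109]
red 20 0.3962314912974919 0.2797302187819758 0.09034233213928679 0.09527109066379924
```

View pics/c7.png

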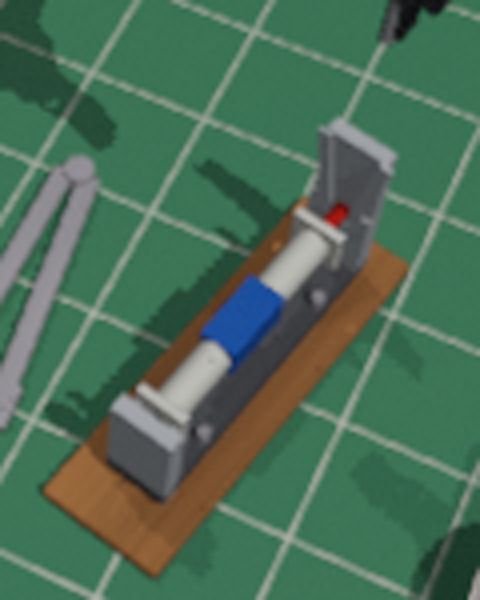

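The picture shows the spindle level in the holder. The red pin enters the tall cheek's recess at c7 (340,215), the black collar is close against the low cheek at (165,400), and the tongs are untouched. Handing in.

```bash
python3 -c "
from plant import job;print(job.sign_off())"
```

```text
the job is handed in; nothing more can be done
None
```

The spindle is back in the holder, level, with both pins in their recesses by touch and camera; I let go, withdrew the arm and handed it in at about 24 s. On the way down the black pin slipped in front of the low cheek and the spindle tilted about 3°, so I levelled it before letting it spring out.

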